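# Load thin coupons and register the carrier under the needle

## Task

Load every metal coupon lying on the raised ledge onto the carrier: slide each one along its lane until it overhangs the ledge's front edge, take it by the overhanging end and lay it lengthwise and centred on a white rest of its own; when all are loaded, lay the loose steel bar flat and centred across them, at right angles, to hold them down. Then slide the loaded carrier along the worktop, without lifting it, until the white spot on its side tab lies right under the needle of the stand, let go, and press the stand's black plunger knob fully down to register the spot. Leave the stand where it is (if it gets knocked, line the carrier up with its new place) and the other things on the bench alone.

Things in the scene. Friction and masses are not known exactly. Their poses are not given: they have to be found in the camera images.
- coupon_1_center (a point): Centre of a flat bare-aluminium coupon, 110 (its x) x 44 (its y) x 4 mm (z up), 45 g; there are two or three alike, the absent ones have no pose. It starts in a lane of the ledge with its x axis along the lane and its front end 5 to 20 mm behind the front edge; the rails beside it stand 2 mm higher than its top with 2 mm of play on each side, so it cannot be gripped there; it overbalances if pushed out more than 55 mm.
- coupon_2_center (a point): Centre of a flat bare-aluminium coupon, 110 (its x) x 44 (its y) x 4 mm (z up), 45 g; there are two or three alike, the absent ones have no pose. It starts in a lane of the ledge with its x axis along the lane and its front end 5 to 20 mm behind the front edge; the rails beside it stand 2 mm higher than its top with 2 mm of play on each side, so it cannot be gripped there; it overbalances if pushed out more than 55 mm.
- coupon_3_center (a point): Centre of a flat bare-aluminium coupon, 110 (its x) x 44 (its y) x 4 mm (z up), 45 g; there are two or three alike, the absent ones have no pose. It starts in a lane of the ledge with its x axis along the lane and its front end 5 to 20 mm behind the front edge; the rails beside it stand 2 mm higher than its top with 2 mm of play on each side, so it cannot be gripped there; it overbalances if pushed out more than 55 mm.
- ledge_edge (a point): Middle of the upper front edge of the ledge (fixed), a black slab with aluminium rails, 165 mm deep (x) by 168 mm wide (y), top 45 mm above the worktop. Its x axis runs from the front edge to the rear along the lanes, z is up. Three lanes, 48 mm wide, centred at y = -54, 0 and +54 mm, parted by rails 6 mm wide and 6 mm high; lanes are open at the front and the rear. 35 to 50 mm of lane lie free behind each coupon, from which its 4 mm rear end can be pushed.
- rest_1 (a point): Centre of the top of a white rest on the carrier, 90 (x) x 24 (y) x 30 mm high, its top 40 mm above the worktop; the axes are the carrier's. A coupon lies on it with its x axis along the rest's (either way round), overhanging it by 10 mm on each long side, so fingers fit beside it; the three rests are 76 mm apart along y and the board between them is 10 mm thick.
- rest_2 (a point): Centre of the top of a white rest on the carrier, 90 (x) x 24 (y) x 30 mm high, its top 40 mm above the worktop; the axes are the carrier's. A coupon lies on it with its x axis along the rest's (either way round), overhanging it by 10 mm on each long side, so fingers fit beside it; the three rests are 76 mm apart along y and the board between them is 10 mm thick.
- rest_3 (a point): Centre of the top of a white rest on the carrier, 90 (x) x 24 (y) x 30 mm high, its top 40 mm above the worktop; the axes are the carrier's. A coupon lies on it with its x axis along the rest's (either way round), overhanging it by 10 mm on each long side, so fingers fit beside it; the three rests are 76 mm apart along y and the board between them is 10 mm thick.
- carrier_grip (a point): Centre of the black upright grip block at the carrier's front, 22 (x) x 40 (y) mm, from 10 to 65 mm above the worktop; this point is 45 mm up. The carrier is a loose grey board 150 x 210 x 10 mm, 0.4 kg, which slides on the worktop; the grip lies 101 mm in front (-x) of the middle rest's centre. Axes are the carrier's.
- carrier_mark (a point): Centre of the white spot, 12 mm across with a black point in the middle, on the tab at the carrier's right (-y) side, 10 mm above the worktop; in carrier axes it is 66 mm in x and -128 mm in y from the grip.
- hold_bar_center (a point): Centre of the loose steel bar, 24 (its x) x 190 (its y, the long way) x 18 mm high, 0.25 kg. It starts flat on the worktop; laid on the coupons (4 mm thick) across the rests it spans all three.
- needle_tip (a point): Tip of the needle, pointing down, with the plunger up 28 mm above the worktop (higher than the tab, lower than loaded rests); pressing takes it 15 mm down, still clear of the tab. Its 18 mm holder is 66 to 128 mm up, on a thin arm 105 to 119 mm up.
- plunger_top (a point): Middle of the top of the plunger's black round knob, 26 mm across, 156 mm above the worktop, straight above the needle.
- plunger (a joint): Plunger travel in m: 0 up, 0.015 fully down. A spring pushes it up (1.2 N at the top, 4.2 N fully down).
- stand: Needle stand, loose but heavy (2.5 kg): origin under its 18 mm column, 140 mm high; its base reaches 55 mm to each side along x, 40 mm behind (-y) and 55 mm ahead (+y), 14 mm thick; the needle is 110 mm from the column along the stand's +y. Pressing the plunger with up to 15 N does not tip it.

How it is judged:
On the way, in this order (a step that is already met when the one before it is completed fails the run):
1. a coupon has been slid, still lying on the ledge, until it overhangs the front edge by at least 22 mm (((x of coupon_1_center in the frame of ledge_edge between 0 and 0.033 m and z of coupon_1_center in the frame of ledge_edge between 0 and 0.004 m and angle between coupon_1_center's own z axis and vertical below 0.06 rad and contact force between coupon_1 and ledge above 0.05 N) or (x of coupon_2_center in the frame of ledge_edge between 0 and 0.033 m and z of coupon_2_center in the frame of ledge_edge between 0 and 0.004 m and angle between coupon_2_center's own z axis and vertical below 0.06 rad and contact force between coupon_2 and ledge above 0.05 N) or (x of coupon_3_center in the frame of ledge_edge between 0 and 0.033 m and z of coupon_3_center in the frame of ledge_edge between 0 and 0.004 m and angle between coupon_3_center's own z axis and vertical below 0.06 rad and contact force between coupon_3 and ledge above 0.05 N))), for 0.2 s.
2. every coupon lies on a rest of the carrier (((x of coupon_1_center in the frame of rest_1 between -0.02 and 0.02 m and y of coupon_1_center in the frame of rest_1 between -0.012 and 0.012 m and z of coupon_1_center in the frame of rest_1 between -0.001 and 0.0045 m and angle between the x axis of coupon_1_center and the x axis of rest_1, either way round below 0.2 rad) or (x of coupon_1_center in the frame of rest_2 between -0.02 and 0.02 m and y of coupon_1_center in the frame of rest_2 between -0.012 and 0.012 m and z of coupon_1_center in the frame of rest_2 between -0.001 and 0.0045 m and angle between the x axis of coupon_1_center and the x axis of rest_2, either way round below 0.2 rad) or (x of coupon_1_center in the frame of rest_3 between -0.02 and 0.02 m and y of coupon_1_center in the frame of rest_3 between -0.012 and 0.012 m and z of coupon_1_center in the frame of rest_3 between -0.001 and 0.0045 m and angle between the x axis of coupon_1_center and the x axis of rest_3, either way round below 0.2 rad)) and ((x of coupon_2_center in the frame of rest_1 between -0.02 and 0.02 m and y of coupon_2_center in the frame of rest_1 between -0.012 and 0.012 m and z of coupon_2_center in the frame of rest_1 between -0.001 and 0.0045 m and angle between the x axis of coupon_2_center and the x axis of rest_1, either way round below 0.2 rad) or (x of coupon_2_center in the frame of rest_2 between -0.02 and 0.02 m and y of coupon_2_center in the frame of rest_2 between -0.012 and 0.012 m and z of coupon_2_center in the frame of rest_2 between -0.001 and 0.0045 m and angle between the x axis of coupon_2_center and the x axis of rest_2, either way round below 0.2 rad) or (x of coupon_2_center in the frame of rest_3 between -0.02 and 0.02 m and y of coupon_2_center in the frame of rest_3 between -0.012 and 0.012 m and z of coupon_2_center in the frame of rest_3 between -0.001 and 0.0045 m and angle between the x axis of coupon_2_center and the x axis of rest_3, either way round below 0.2 rad)) and ((x of coupon_3_center in the frame of rest_1 between -0.02 and 0.02 m and y of coupon_3_center in the frame of rest_1 between -0.012 and 0.012 m and z of coupon_3_center in the frame of rest_1 between -0.001 and 0.0045 m and angle between the x axis of coupon_3_center and the x axis of rest_1, either way round below 0.2 rad) or (x of coupon_3_center in the frame of rest_2 between -0.02 and 0.02 m and y of coupon_3_center in the frame of rest_2 between -0.012 and 0.012 m and z of coupon_3_center in the frame of rest_2 between -0.001 and 0.0045 m and angle between the x axis of coupon_3_center and the x axis of rest_2, either way round below 0.2 rad) or (x of coupon_3_center in the frame of rest_3 between -0.02 and 0.02 m and y of coupon_3_center in the frame of rest_3 between -0.012 and 0.012 m and z of coupon_3_center in the frame of rest_3 between -0.001 and 0.0045 m and angle between the x axis of coupon_3_center and the x axis of rest_3, either way round below 0.2 rad)) and linear speed of each of coupon_1, coupon_2, coupon_3 below 0.02 m/s), for 0.3 s.
3. the bar lies flat across the loaded coupons (((x of coupon_1_center in the frame of rest_1 between -0.02 and 0.02 m and y of coupon_1_center in the frame of rest_1 between -0.012 and 0.012 m and z of coupon_1_center in the frame of rest_1 between -0.001 and 0.0045 m and angle between the x axis of coupon_1_center and the x axis of rest_1, either way round below 0.2 rad) or (x of coupon_1_center in the frame of rest_2 between -0.02 and 0.02 m and y of coupon_1_center in the frame of rest_2 between -0.012 and 0.012 m and z of coupon_1_center in the frame of rest_2 between -0.001 and 0.0045 m and angle between the x axis of coupon_1_center and the x axis of rest_2, either way round below 0.2 rad) or (x of coupon_1_center in the frame of rest_3 between -0.02 and 0.02 m and y of coupon_1_center in the frame of rest_3 between -0.012 and 0.012 m and z of coupon_1_center in the frame of rest_3 between -0.001 and 0.0045 m and angle between the x axis of coupon_1_center and the x axis of rest_3, either way round below 0.2 rad)) and ((x of coupon_2_center in the frame of rest_1 between -0.02 and 0.02 m and y of coupon_2_center in the frame of rest_1 between -0.012 and 0.012 m and z of coupon_2_center in the frame of rest_1 between -0.001 and 0.0045 m and angle between the x axis of coupon_2_center and the x axis of rest_1, either way round below 0.2 rad) or (x of coupon_2_center in the frame of rest_2 between -0.02 and 0.02 m and y of coupon_2_center in the frame of rest_2 between -0.012 and 0.012 m and z of coupon_2_center in the frame of rest_2 between -0.001 and 0.0045 m and angle between the x axis of coupon_2_center and the x axis of rest_2, either way round below 0.2 rad) or (x of coupon_2_center in the frame of rest_3 between -0.02 and 0.02 m and y of coupon_2_center in the frame of rest_3 between -0.012 and 0.012 m and z of coupon_2_center in the frame of rest_3 between -0.001 and 0.0045 m and angle between the x axis of coupon_2_center and the x axis of rest_3, either way round below 0.2 rad)) and ((x of coupon_3_center in the frame of rest_1 between -0.02 and 0.02 m and y of coupon_3_center in the frame of rest_1 between -0.012 and 0.012 m and z of coupon_3_center in the frame of rest_1 between -0.001 and 0.0045 m and angle between the x axis of coupon_3_center and the x axis of rest_1, either way round below 0.2 rad) or (x of coupon_3_center in the frame of rest_2 between -0.02 and 0.02 m and y of coupon_3_center in the frame of rest_2 between -0.012 and 0.012 m and z of coupon_3_center in the frame of rest_2 between -0.001 and 0.0045 m and angle between the x axis of coupon_3_center and the x axis of rest_2, either way round below 0.2 rad) or (x of coupon_3_center in the frame of rest_3 between -0.02 and 0.02 m and y of coupon_3_center in the frame of rest_3 between -0.012 and 0.012 m and z of coupon_3_center in the frame of rest_3 between -0.001 and 0.0045 m and angle between the x axis of coupon_3_center and the x axis of rest_3, either way round below 0.2 rad)) and x of hold_bar_center in the frame of rest_2 between -0.035 and 0.035 m and y of hold_bar_center in the frame of rest_2 between -0.03 and 0.03 m and z of hold_bar_center in the frame of rest_2 between 0.009 and 0.017 m and angle between the y axis of hold_bar_center and the y axis of rest_2, either way round below 0.2 rad and angle between hold_bar_center's own z axis and vertical below 0.08 rad and linear speed of hold_bar below 0.02 m/s), for 0.3 s.
4. the loaded carrier's spot is under the needle tip (((x of coupon_1_center in the frame of rest_1 between -0.02 and 0.02 m and y of coupon_1_center in the frame of rest_1 between -0.012 and 0.012 m and z of coupon_1_center in the frame of rest_1 between -0.001 and 0.0045 m and angle between the x axis of coupon_1_center and the x axis of rest_1, either way round below 0.2 rad) or (x of coupon_1_center in the frame of rest_2 between -0.02 and 0.02 m and y of coupon_1_center in the frame of rest_2 between -0.012 and 0.012 m and z of coupon_1_center in the frame of rest_2 between -0.001 and 0.0045 m and angle between the x axis of coupon_1_center and the x axis of rest_2, either way round below 0.2 rad) or (x of coupon_1_center in the frame of rest_3 between -0.02 and 0.02 m and y of coupon_1_center in the frame of rest_3 between -0.012 and 0.012 m and z of coupon_1_center in the frame of rest_3 between -0.001 and 0.0045 m and angle between the x axis of coupon_1_center and the x axis of rest_3, either way round below 0.2 rad)) and ((x of coupon_2_center in the frame of rest_1 between -0.02 and 0.02 m and y of coupon_2_center in the frame of rest_1 between -0.012 and 0.012 m and z of coupon_2_center in the frame of rest_1 between -0.001 and 0.0045 m and angle between the x axis of coupon_2_center and the x axis of rest_1, either way round below 0.2 rad) or (x of coupon_2_center in the frame of rest_2 between -0.02 and 0.02 m and y of coupon_2_center in the frame of rest_2 between -0.012 and 0.012 m and z of coupon_2_center in the frame of rest_2 between -0.001 and 0.0045 m and angle between the x axis of coupon_2_center and the x axis of rest_2, either way round below 0.2 rad) or (x of coupon_2_center in the frame of rest_3 between -0.02 and 0.02 m and y of coupon_2_center in the frame of rest_3 between -0.012 and 0.012 m and z of coupon_2_center in the frame of rest_3 between -0.001 and 0.0045 m and angle between the x axis of coupon_2_center and the x axis of rest_3, either way round below 0.2 rad)) and ((x of coupon_3_center in the frame of rest_1 between -0.02 and 0.02 m and y of coupon_3_center in the frame of rest_1 between -0.012 and 0.012 m and z of coupon_3_center in the frame of rest_1 between -0.001 and 0.0045 m and angle between the x axis of coupon_3_center and the x axis of rest_1, either way round below 0.2 rad) or (x of coupon_3_center in the frame of rest_2 between -0.02 and 0.02 m and y of coupon_3_center in the frame of rest_2 between -0.012 and 0.012 m and z of coupon_3_center in the frame of rest_2 between -0.001 and 0.0045 m and angle between the x axis of coupon_3_center and the x axis of rest_2, either way round below 0.2 rad) or (x of coupon_3_center in the frame of rest_3 between -0.02 and 0.02 m and y of coupon_3_center in the frame of rest_3 between -0.012 and 0.012 m and z of coupon_3_center in the frame of rest_3 between -0.001 and 0.0045 m and angle between the x axis of coupon_3_center and the x axis of rest_3, either way round below 0.2 rad)) and x of hold_bar_center in the frame of rest_2 between -0.035 and 0.035 m and y of hold_bar_center in the frame of rest_2 between -0.03 and 0.03 m and z of hold_bar_center in the frame of rest_2 between 0.009 and 0.017 m and angle between the y axis of hold_bar_center and the y axis of rest_2, either way round below 0.2 rad and angle between hold_bar_center's own z axis and vertical below 0.08 rad and horizontal distance between carrier_mark and needle_tip below 0.006 m), for 0.3 s.
5. the plunger is pressed down (12 mm or more) with the spot under the needle (horizontal distance between carrier_mark and needle_tip below 0.006 m and value of joint plunger above 0.012 m), for 0.1 s.
At the end, for the whole second after the job is handed in: Every coupon flat on its own rest (centre within 20 mm along, 12 mm across, 0.2 rad); bar flat across them (centre within 35 mm along, 30 mm across of the middle rest, square within 0.2 rad); spot within 6 mm of the needle (horizontally); plunger up, carrier flat, stand upright, all at rest (all of step 4 and angle between carrier_mark's own z axis and vertical below 0.08 rad and angle between stand's own z axis and vertical below 0.1 rad and value of joint plunger below 0.003 m and linear speed of each of carrier, stand, hold_bar, coupon_1, coupon_2, coupon_3 below 0.02 m/s and height (world z) of carrier_mark below 0.013 m); the robot touches nothing.
It fails at once if the carrier is lifted off the worktop by more than 10 mm (height (world z) of carrier_mark above 0.02 m).
It fails at once if the stand is pushed along (more than 80 mm) or tipped (distance of stand from where it was at the start of the episode above 0.08 m or angle between stand's own z axis and vertical above 0.3 rad).
It fails at once if another thing on the bench is moved by more than 40 mm (distance of any of timer, dish_1, tape_roll, bottle_amber, marker_1, forceps from where it was at the start of the episode above 0.04 m).
Of coupon_1, coupon_2, coupon_3 only 2 to 3 are there at a start; the rules pass over those that are not, and their reading is None.
At some moment in a run one of stand may be knocked a few centimetres aside while the robot is not near it.
It also fails if it takes over 208 s, if anything falls off the work surface, if the arm or the gripper's body presses on something with over 40 N, if the wrist force passes 120 N, or if a joint passes its speed limit or range.

## Robot

A 6-joint arm with a two-finger parallel gripper is mounted at the origin on a cart in front of the work surface, level with it; the furniture and walls round the work are solid. World frame = base frame: x ahead of the robot, y to its left, z up, the work surface at z = 0. Lengths are in m, angles in rad, forces in N, time in s.
With the tool pointing down it reaches from about 0.35 to 0.775 m from the base axis. Payload 7.3 kg.
Tool frame: the origin (TCP) lies between the finger pads; the fingertips stand 25 mm ahead of it and the grasp point (between the pads) lies 6 mm ahead of it; y points along the fingers, z is the direction in which the jaws open and shut, and the axes are right-handed (so a half turn about y gives the same grasp; the last joint's range is limited). The gripper opens to 92 mm and grips with 3 to 60 N. Pads are 19 mm wide; open, the fingers measure 130 mm over their backs; the gripper's body (75 mm by 190 mm) begins 47 mm behind the grasp point.
Start: joints at [-1.342, 0.342, 1.524, -0, 1.275, -0.146], TCP at [0.192, -0.489, 0.252] pointing down, gripper open.
Joint ranges: [-2.53, 2.53], [-0.77, 2.02], [0.04, 2.7], [-1, 4.14], [0.28, 2.66], [-3.11, 3.11]. Speed limits (rad/s): [2.57, 2.57, 3.14, 3.14, 3.14, 3.14].

## Interface

Orientations are given as [roll, pitch, yaw] about the fixed x, y, z axes, in that order (R = Rz(yaw) Ry(pitch) Rx(roll)).
In Python, from cell import sensors, read_camera, hand_in gives the robot as it stands. The module is installed in compiled form; this text tells all that it offers.
- The arm moves only by the tool send_rows, never from a script. Its argument "motion" is a list that holds one entry, the list of rows, each a list of 4 numbers: the shift along the tool's x, y, z in m, then the turn about the tool's y in degrees. In form: [[[tx, ty, tz, twist], ...]]. A call has 1 to 8 rows; each row is the pose to reach, as a shift and turn from the pose measured when the call began, along the tool's axes at that moment; what a row does not reach only later rows make up. A row lasts 1/10 s, in which the tool goes at most 50 mm and 8.59 degrees, less where a joint would pass 70% of its speed; a pose out of reach is approached as far as the arm can. A call with a gripper value outside its range is refused whole. "gripper" is the opening, from 0 (shut) to 1 (fully open), set as the call begins (left out, the last holds). The fingers move at their own pace and stop on an object; "grip_force" is the grip in N (left out, the last holds). Time passes only in rows, so rows that repeat a pose let the fingers close. It gives the time, the measured TCP pose, the force and the opening at its end, in the units of the state.
- sensors.observe(): the state, without advancing time (a new reading comes with each control period).
- read_camera(name): name is "scene" or "top" or "wrist"; returns a dict with "frame" (384x512x3 uint8, red, green, blue), "fx", "fy", "cx", "cy" (pixels), "distortion" ([k1, k2, p1, p2, k3] as OpenCV has them; the pictures are not rectified), "extrinsics" (4x4, takes a point from world to camera coordinates). Camera axes: x right, y up, looking along -z (the intrinsics and any distortion apply to the point x, -y, -z); pixel columns grow to the right and rows downward; lengths in m; the calibration is good to about 2 mm. A picture is of the moment at which its call begins. There is no depth.
- hand_in(): hands the job in, once; it reports no verdict.
The state is a dict: "time": time; "qpos": joint angles; "qvel": joint speeds; "joint_efforts": joint torques, N m; "tool_pos": TCP position; "tool_rot": TCP orientation; "contact_force": force on the tool from outside, world axes, zero at the start; "torque": the same for the moment, N m; "opening": finger opening in m.
Only numpy, scipy, OpenCV 4.12 (cv2) and the standard library are available. Lean on these libraries where they do the work, as an engineer would, in place of code of your own. Each camera call takes 0.05 s, during which the arm holds its last target.

## Working session

There is one attempt and no reset: what is moved stays moved. The work goes in short steps, Python scripts to look and compute and a tool call to move; the robot and the scene stay as the last step left them, time stands still between calls to the robot, and variables do not carry over. Pictures are saved under pics/ and viewed, and the job is handed in when it is done.

Besides the shell and the picture viewer there is one more tool, called after "Call:" in YAML: its name, and indented under it one key for each argument. send_rows: Moves the arm, as the interface text tells. Its arguments: {"type":"object","properties":{"motion":{"type":"array"},"gripper":{"type":"number"},"grip_force":{"type":"number"}},"required":["motion"]}

```bash
mkdir -p pics && ls
cat > h.py <<'E'
import numpy as np, cv2
from cell import sensors, read_camera, hand_in
def save(name,fn,crop=None,scale=1):
    c=read_camera(name); im=c["frame"][:,:,::-1].copy()
    np.savez("pics/"+fn+".npz",**{k:np.array(v) for k,v in c.items()})
    cv2.imwrite("pics/"+fn+".png",im)
    return c
def load(fn):
    d=np.load("pics/"+fn+".npz"); return {k:d[k] for k in d.files}
def crop(fn,u0,v0,u1,v1,s=4):
    im=cv2.imread("pics/"+fn+".png")[v0:v1,u0:u1]
    im=cv2.resize(im,None,fx=s,fy=s,interpolation=cv2.INTER_CUBIC)
    for u in range((u0//10+1)*10,u1,10):
        cv2.putText(im,str(u),((u-u0)*s,10),0,0.35,(0,0,255)); cv2.line(im,((u-u0)*s,12),((u-u0)*s,18),(0,0,255))
    for v in range((v0//10+1)*10,v1,10):
        cv2.putText(im,str(v),(0,(v-v0)*s),0,0.35,(0,0,255)); cv2.line(im,(24,(v-v0)*s),(30,(v-v0)*s),(0,0,255))
    cv2.imwrite("pics/%s_c%d_%d.png"%(fn,u0,v0),im)
def K(c): return np.array([[c["fx"],0,c["cx"]],[0,c["fy"],c["cy"]],[0,0,1]],float)
def px2w(c,uv,z):
    uv=np.array(uv,float).reshape(-1,1,2)
    n=cv2.undistortPoints(uv,K(c),np.array(c["distortion"],float)).reshape(-1,2)
    E=np.array(c["extrinsics"]);R=E[:3,:3];t=E[:3,3]
    o=-R.T@t
    d=(np.c_[n[:,0],-n[:,1],-np.ones(len(n))])@R
    s=(z-o[2])/d[:,2]
    return o+d*s[:,None]
def w2px(c,P):
    P=np.array(P,float).reshape(-1,3);E=np.array(c["extrinsics"])
    q=P@E[:3,:3].T+E[:3,3]; q=q*[1,-1,-1]
    return cv2.projectPoints(q,np.zeros(3),np.zeros(3),K(c),np.array(c["distortion"],float))[0].reshape(-1,2)
def st():
    s=sensors.observe(); 
    for k in ("time","tool_pos","tool_rot","contact_force","opening","qpos"): print(k,np.round(s[k],4))
    return s
E
python3 - <<'E'
from h import *
s=st()
for n in("scene","top","wrist"):
    c=save(n,n+"0"); E=np.array(c["extrinsics"]); print(n,c["fx"],c["distortion"],np.round(-E[:3,:3].T@E[:3,3],3))
    print(np.round(E,3))
E
```

```text
pics
time 0.0
tool_pos [ 0.1921 -0.4882  0.251 ]
tool_rot [-1.5723e+00  2.0000e-04 -2.7667e+00]
contact_force [-0.8922  0.0247 -1.2612]
opening 0.0917
qpos [-1.342   0.3427  1.525  -0.      1.2754 -0.146 ]
scene 459.2136241829046 [-0.11298611  0.          0.          0.          0.        ] [-0.703 -0.709  0.936]
[[ 0.494 -0.869 -0.006 -0.263]
 [ 0.454  0.252  0.855 -0.302]
 [-0.741 -0.425  0.519 -1.309]
 [ 0.     0.     0.     1.   ]]
top 471.6224350768301 [0.02199795 0.         0.         0.         0.        ] [ 0.324 -0.024  1.46 ]
[[-0.008 -1.     0.011 -0.038]
 [ 0.992 -0.006  0.124 -0.503]
 [-0.124  0.012  0.992 -1.409]
 [ 0.     0.     0.     1.   ]]
wrist 264.28162891247933 [-0.00729275  0.          0.          0.          0.        ] [ 0.262 -0.461  0.384]
[[ 0.366 -0.93  -0.001 -0.525]
 [ 0.894  0.352 -0.277  0.034]
 [ 0.258  0.101  0.961 -0.39 ]
 [ 0.     0.     0.     1.   ]]
```

View pics/scene0.png

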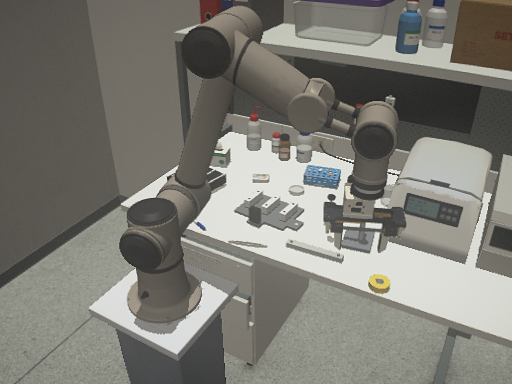

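View pics/top0.png

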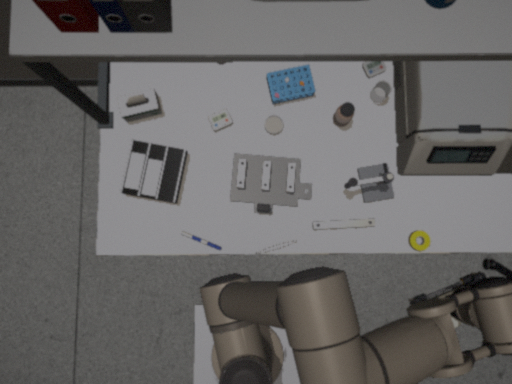

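View pics/wrist0.png

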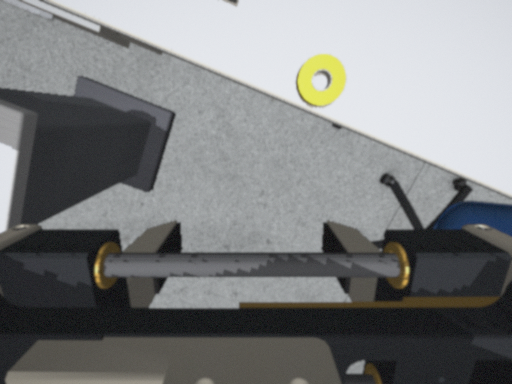

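Run:
```python
from h import *
crop("top0",110,130,200,215,8)
crop("top0",220,145,320,220,7)
crop("top0",305,155,405,235,7)
```

```text
(no output)
```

View pics/top0_c110_130.png

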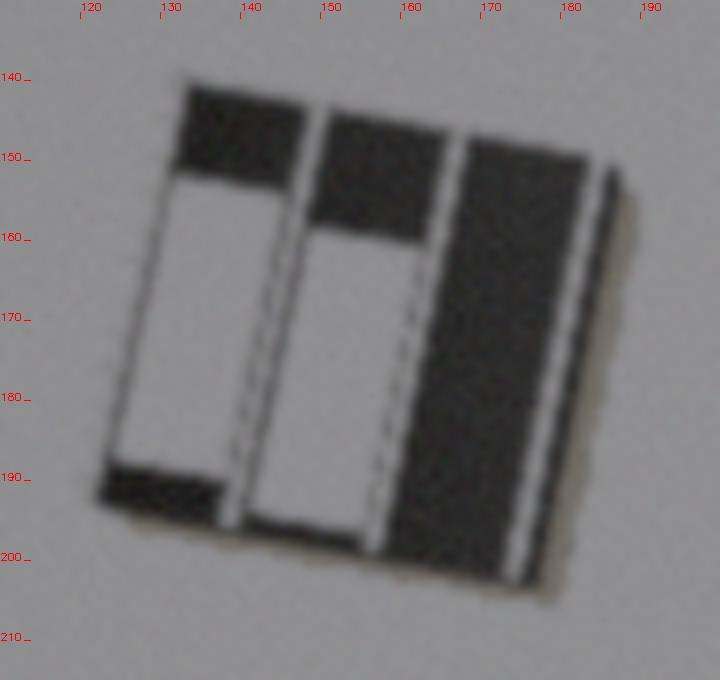

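View pics/top0_c220_145.png

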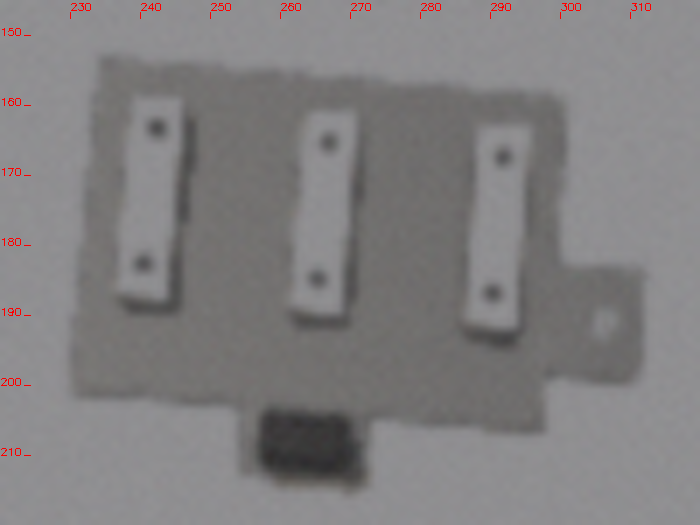

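View pics/top0_c305_155.png

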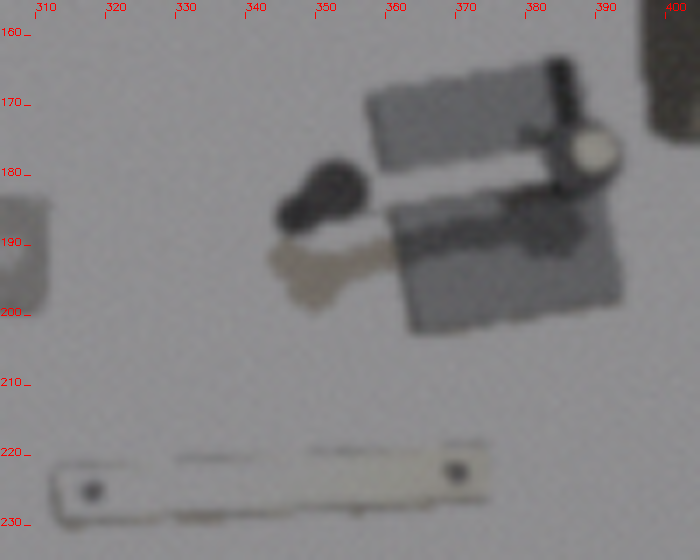

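```bash
cat >> h.py <<'E'
from scipy.optimize import least_squares
def fit(obs,x0):
    # obs: list of (cam, model pts Nx3, uv Nx2); pose x,y,yaw
    def f(p):
        r=[]
        c_,s_=np.cos(p[2]),np.sin(p[2])
        for c,M,uv in obs:
            M=np.array(M,float);W=np.c_[p[0]+c_*M[:,0]-s_*M[:,1],p[1]+s_*M[:,0]+c_*M[:,1],M[:,2]]
            r.append((w2px(c,W)-np.array(uv)).ravel())
        return np.concatenate(r)
    s=least_squares(f,x0,x_scale=[.01,.01,.1])
    return s.x,f(s.x).reshape(-1,2)
def cpx(xy,u0,v0,s): return (np.array(xy,float)+.5)/s-.5+[u0,v0]
E
cat > m1.py <<'E'
from h import *
c=load("top0")
L=cpx([(188,83),(97,503),(530,585)],110,130,8)
M=[(165,84,45),(0,84,45),(0,-84,45)]
p,r=fit([(c,np.array(M)/1e3,L)],[.5,.35,0]); print("ledge",np.round(p,4),np.round(r,2).tolist())
cp=cpx([(176,175),(288,190),(222,486),(108,465)],110,130,8); print("cA",np.round(px2w(c,cp,.049),4).tolist())
cp=cpx([(310,225),(422,243),(358,536),(246,514)],110,130,8); print("cB",np.round(px2w(c,cp,.049),4).tolist())
# carrier: grip frame origin at middle rest
C=cpx([(134,95),(182,97),(165,302),(116,296),(307,110),(356,113),(345,325),(289,316),(478,124),(532,126),(518,332),(462,324),(606,322),(643,268),(640,383),(98,54),(72,396),(545,432),(566,97)],220,145,7)
M=[]
for y in(76,0,-76): M+=[(45,y+12,40),(45,y-12,40),(-45,y-12,40),(-45,y+12,40)]
M+=[(-35,-128,10)]
Ms=np.array(M)/1e3
p,r=fit([(c,Ms,C[:13])],[.55,.0,0]); print("carrier",np.round(p,4),np.round(r,2).tolist())
B=cpx([(60,527),(52,468),(490,446),(490,498)],305,155,7)
print("bar",np.round(px2w(c,B[:1],.018),4),np.round(px2w(c,B,.018),4).tolist())
print("knob",px2w(c,cpx([(334,190)],305,155,7),.156))
print("column top",px2w(c,cpx([(594,150)],305,155,7),.140))
print("base corners",px2w(c,cpx([(365,93),(412,334),(623,300)],305,155,7),.014))
E
python3 m1.py
```

```text
ledge [ 0.4685  0.2939 -0.1912] [[0.04, -0.26], [-0.45, 0.15], [0.41, 0.1]]
cA [[0.6092, 0.3477, 0.049], [0.6033, 0.3054, 0.049], [0.4906, 0.3276, 0.049], [0.4988, 0.3702, 0.049]]
cB [[0.5898, 0.2969, 0.049], [0.5826, 0.2546, 0.049], [0.4714, 0.2765, 0.049], [0.4799, 0.3184, 0.049]]
carrier [ 0.5361 -0.0586 -0.0868] [[-0.45, 0.01], [0.53, 0.35], [0.5, 0.21], [-0.39, 0.44], [-0.37, -0.15], [0.46, 0.05], [-0.23, -1.08], [-0.12, -0.43], [-0.01, -0.17], [0.11, 0.17], [0.04, -0.08], [0.15, 0.43], [-0.22, 0.26]]
bar [[ 0.3693 -0.2018  0.018 ]] [[0.3693, -0.2018, 0.018], [0.395, -0.1989, 0.018], [0.4033, -0.3907, 0.018], [0.3806, -0.3898, 0.018]]
knob [[ 0.49823481 -0.29723146  0.156     ]]
column top [[ 0.51602343 -0.40636573  0.14      ]]
base corners [[ 0.56054894 -0.34211276  0.014     ]
 [ 0.45298519 -0.35925936  0.014     ]
 [ 0.46742273 -0.45282736  0.014     ]]
```

```bash
cat > go.py <<'E'
from h import *
import sys
def go(x,y,z,yaw,pr=True):
    s=sensors.observe();p=np.array(s["tool_pos"]);yw=s["tool_rot"][2]
    d=np.array([x,y,z])-p
    xa=np.array([np.cos(yw),np.sin(yw)]);za=np.array([-np.sin(yw),np.cos(yw)])
    t=(yaw-yw+np.pi)%(2*np.pi)-np.pi
    print("at",np.round(p,4),"yaw",round(yw,4),"rot",np.round(s["tool_rot"],3),"row",np.round([d[:2]@xa,-d[2],d[:2]@za],4),"twist",round(-np.degrees(t),2),"F",np.round(s["contact_force"],2),"t",round(s["time"],2),"open",round(s["opening"],4))
if __name__=="__main__":
    a=[float(v) for v in sys.argv[1:]]
    for i in range(0,len(a),4): go(*a[i:i+4])
E
python3 go.py 0.45 -0.1 0.25 -1.5   0.6 0.3 0.25 -0.191
```

```text
at [ 0.1921 -0.4883  0.2512] yaw -2.7668 rot [-1.572  0.    -2.767] row [-0.3821  0.0012 -0.2669] twist -72.58 F [-0.25  0.54  0.38] t 0.15 open 0.0921
at [ 0.1921 -0.4883  0.2512] yaw -2.7668 rot [-1.572  0.    -2.767] row [-0.6681  0.0012 -0.5843] twist -147.58 F [-0.25  0.54  0.38] t 0.15 open 0.0921
```

Call:
send_rows:
  motion:
    - [[-0.382, 0, -0.267, -72], [-0.382, 0, -0.267, -72], [-0.382, 0, -0.267, -72], [-0.382, 0, -0.267, -72], [-0.382, 0, -0.267, -72], [-0.382, 0, -0.267, -72], [-0.382, 0, -0.267, -72], [-0.382, 0, -0.267, -72]]
  gripper: 0

```text
time: 0.95
tool_pos: [0.4139, -0.1533, 0.2516]
tool_rot: [-1.571, 0.001, -1.561]
contact_force: [0.9, -0.9, 0.5]
opening: 0.0325
```

```bash
python3 go.py 0.56 0.25 0.26 -0.191
```

```text
at [ 0.4139 -0.1533  0.2516] yaw -1.5608 rot [-1.571e+00  1.000e-03 -1.561e+00] row [-0.4018 -0.0084  0.1501] twist -78.48 F [ 0.87 -0.92  0.48] t 0.95 open 0.0325
```

Call:
send_rows:
  motion:
    - [[-0.402, -0.008, 0.15, -78], [-0.402, -0.008, 0.15, -78], [-0.402, -0.008, 0.15, -78], [-0.402, -0.008, 0.15, -78], [-0.402, -0.008, 0.15, -78], [-0.402, -0.008, 0.15, -78], [-0.402, -0.008, 0.15, -78], [-0.402, -0.008, 0.15, -78]]

```text
time: 1.75
tool_pos: [0.5495, 0.223, 0.2592]
tool_rot: [-1.57, 0.001, -0.36]
contact_force: [0.7, -1.2, 0.8]
opening: 0.0005
```

```bash
python3 go.py 0.60 0.29 0.24 -0.191
```

```text
at [0.5495 0.223  0.2592] yaw -0.3603 rot [-1.57e+00  1.00e-03 -3.60e-01] row [0.0236 0.0192 0.0805] twist -9.7 F [ 0.67 -1.2   0.79] t 1.75 open 0.0005
```

Call:
send_rows:
  motion:
    - [[0.024, 0.0, 0.08, -9.7], [0.024, 0.0, 0.08, -9.7], [0.024, 0.0, 0.08, -9.7], [0.024, 0.0, 0.08, -9.7], [0.024, 0.0, 0.08, -9.7]]

```text
time: 2.25
tool_pos: [0.5997, 0.2885, 0.2591]
tool_rot: [-1.571, 0.001, -0.192]
contact_force: [-0.4, 0.4, 0.1]
opening: 0.0001
```

```bash
python3 -c "
from h import *
st();save('wrist','w1');save('top','t1')"
```

```text
time 2.25
tool_pos [0.5997 0.2885 0.2591]
tool_rot [-1.5709e+00  1.2000e-03 -1.9210e-01]
contact_force [-0.3841  0.363   0.0866]
opening 0.0001
qpos [ 3.3310e-01  6.0720e-01  1.0696e+00  5.0000e-04  1.4659e+00 -1.0457e+00]
```

View pics/w1.png

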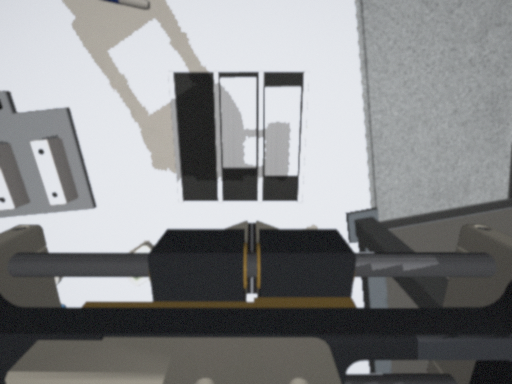

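```bash
python3 -c "
from h import *
crop('w1',165,60,315,210,5)"
```

```text
(no output)
```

View pics/w1_c165_60.png

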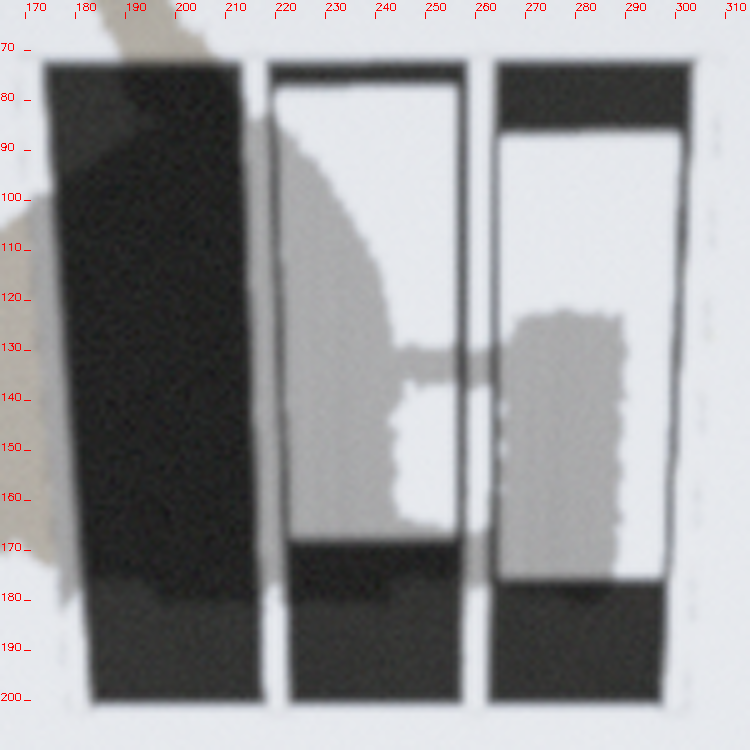

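Run:
```python
from h import *
c=load("w1")
f=lambda a:cpx(a,165,60,5)
Lm=np.array([(0,-78,45),(0,-30,45),(165,-30,45),(165,-78,45),(0,-24,45),(0,24,45),(165,24,45),(165,-24,45),(0,30,45),(0,78,45),(165,78,45),(165,30,45)])/1e3
uv=f([(45,62),(242,62),(263,703),(92,703),(269,63),(467,63),(463,703),(290,703),(496,62),(692,62),(661,703),(489,703)])
p,r=fit([(c,Lm,uv)],[.47,.29,-.19]);print("ledge",np.round(p,4),np.round(r,2).tolist())
p[:2]
R=np.array([[np.cos(p[2]),-np.sin(p[2])],[np.sin(p[2]),np.cos(p[2])]])
for n,q in(("B",[(275,86),(459,84),(462,542),(290,540)]),("A",[(498,131),(684,130),(664,580),(497,580)])):
    W=px2w(c,f(q),.049)[:,:2]; print(n,np.round(W,4).tolist(),np.round((W-p[:2])@R,4).tolist())
```

```text
ledge [ 0.4719  0.2969 -0.1921] [[0.22, -0.73], [0.47, -0.77], [0.91, 1.04], [0.34, 1.01], [0.03, -0.98], [0.14, -0.98], [0.07, 1.06], [-0.14, 1.04], [-0.7, -0.78], [-0.19, -0.74], [-0.37, 1.09], [-0.78, 1.07]]
B [[0.4743, 0.2736], [0.4823, 0.3171], [0.592, 0.2972], [0.5829, 0.2529]] [[0.0068, -0.0223], [0.0063, 0.0219], [0.1178, 0.0233], [0.1173, -0.022]]
A [[0.4945, 0.3244], [0.5028, 0.3687], [0.6122, 0.3479], [0.6038, 0.3044]] [[0.0169, 0.0314], [0.0166, 0.0764], [0.128, 0.0769], [0.128, 0.0326]]
```

```bash
cat > lg.py <<'E'
from go import *
P=np.array([0.4719,0.2969]);Y=-0.192
def lg(lx,ly,z,yaw=Y):
    c,s=np.cos(Y),np.sin(Y)
    go(P[0]+c*lx-s*ly,P[1]+s*lx+c*ly,z,yaw)
if __name__=="__main__":
    a=[float(v) for v in sys.argv[1:]]
    for i in range(0,len(a),3): lg(*a[i:i+3])
E
python3 lg.py .147 .054 .10 .147 .054 .0715
```

```text
at [0.5999 0.2883 0.2598] yaw -0.1925 rot [-1.57   0.    -0.192] row [0.0197 0.1598 0.0381] twist -0.03 F [ 0.96  0.2  -0.18] t 2.35 open 0.0009
at [0.5999 0.2883 0.2598] yaw -0.1925 rot [-1.57   0.    -0.192] row [0.0197 0.1883 0.0381] twist -0.03 F [ 0.96  0.2  -0.18] t 2.35 open 0.0009
```

Call:
send_rows:
  motion:
    - [[0.0197, 0.0, 0.038, 0], [0.0197, 0.05, 0.038, 0], [0.0197, 0.1, 0.038, 0], [0.0197, 0.15, 0.038, 0], [0.0197, 0.16, 0.038, 0], [0.0197, 0.16, 0.038, 0]]

```text
time: 2.95
tool_pos: [0.6259, 0.3209, 0.0991]
tool_rot: [-1.572, 0.003, -0.193]
contact_force: [-0.0, 0.7, 0.5]
opening: 0.0004
```

```bash
python3 lg.py .147 .054 .0715; python3 -c "
from h import *
save('wrist','w2')"
```

```text
at [0.6259 0.3209 0.0991] yaw -0.1934 rot [-1.572  0.003 -0.193] row [0.0004 0.0276 0.001 ] twist -0.08 F [-0.    0.7   0.53] t 2.95 open 0.0004
```

View pics/w2.png

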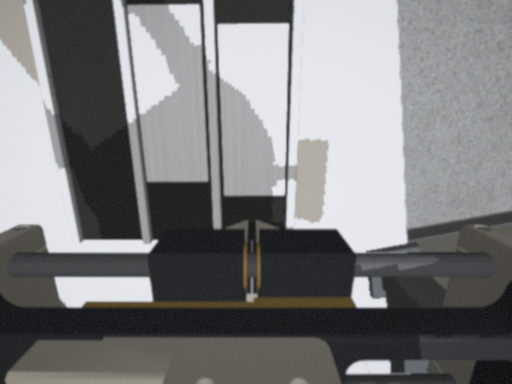

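Call:
send_rows:
  motion:
    - [[0, 0.015, 0.001, 0], [0, 0.0276, 0.001, 0], [0, 0.0276, 0.001, 0], [0, 0.0276, 0.001, 0]]

```text
time: 3.4
tool_pos: [0.6275, 0.3227, 0.0743]
tool_rot: [-1.569, -0.001, -0.193]
contact_force: [0.5, 0.2, 0.2]
opening: 0.0004
```

```bash
python3 lg.py .147 .054 .0715 .0865 .054 .0715
```

```text
at [0.6275 0.3227 0.0743] yaw -0.1932 rot [-1.569e+00 -1.000e-03 -1.930e-01] row [-0.0008  0.0028 -0.001 ] twist -0.07 F [0.5  0.24 0.23] t 3.4 open 0.0004
at [0.6275 0.3227 0.0743] yaw -0.1932 rot [-1.569e+00 -1.000e-03 -1.930e-01] row [-0.0613  0.0028 -0.0011] twist -0.07 F [0.5  0.24 0.23] t 3.4 open 0.0004
```

Call:
send_rows:
  motion:
    - [[0, 0.003, -0.001, 0], [0, 0.003, -0.001, 0], [0, 0.003, -0.001, 0]]

```text
time: 3.7
tool_pos: [0.6274, 0.3217, 0.0715]
tool_rot: [-1.569, -0.001, -0.193]
contact_force: [0.0, 0.1, -0.2]
opening: 0.0006
```

```bash
python3 lg.py .0865 .054 .0715;python3 lg.py .0865 .054 .0715;python3 -c "
from h import *
save('wrist','w3')"; python3 lg.py .0865 .054 .0715
```

```text
at [0.6274 0.3217 0.0715] yaw -0.1933 rot [-1.569e+00 -1.000e-03 -1.930e-01] row [-0.0614 -0.     -0.0001] twist -0.07 F [ 0.02  0.09 -0.22] t 3.7 open 0.0006
at [0.6274 0.3217 0.0715] yaw -0.1933 rot [-1.569e+00 -1.000e-03 -1.930e-01] row [-0.0614 -0.     -0.0001] twist -0.07 F [ 0.02  0.09 -0.22] t 3.7 open 0.0006
at [0.6274 0.3217 0.0715] yaw -0.1932 rot [-1.569 -0.002 -0.193] row [-0.0614 -0.     -0.0001] twist -0.07 F [ 0.49  0.69 -0.57] t 3.75 open 0.0002
```

View pics/w3.png

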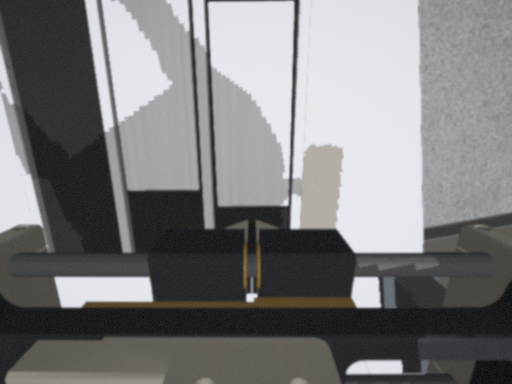

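Call:
send_rows:
  motion:
    - [[-0.008, 0, 0, 0], [-0.016, 0, 0, 0], [-0.024, 0, 0, 0], [-0.032, 0, 0, 0], [-0.04, 0, 0, 0], [-0.048, 0, 0, 0], [-0.055, 0, 0, 0], [-0.059, 0, 0, 0]]

```text
time: 4.55
tool_pos: [0.5688, 0.3333, 0.0715]
tool_rot: [-1.569, -0.001, -0.193]
contact_force: [-0.1, -0.2, -0.3]
opening: 0.0002
```

```bash
python3 lg.py .0865 .054 .0715;python3 -c "
from h import *
save('wrist','w4')"
```

```text
at [0.5688 0.3333 0.0715] yaw -0.1929 rot [-1.569e+00 -1.000e-03 -1.930e-01] row [-0.0017  0.     -0.0002] twist -0.05 F [-0.08 -0.19 -0.29] t 4.55 open 0.0002
```

View pics/w4.png

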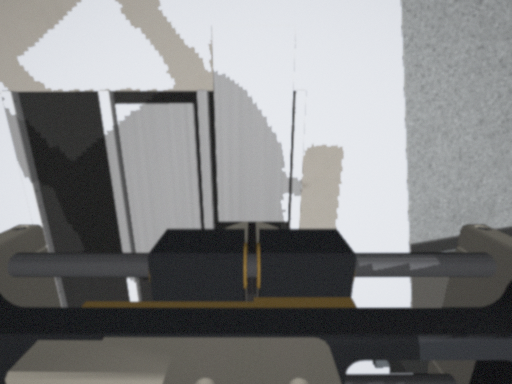

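Call:
send_rows:
  motion:
    - [[0.01, -0.02, 0, 0], [0.015, -0.05, 0, 0], [0.03, -0.08, -0.02, 0], [0.04, -0.1, -0.054, 0], [0.04, -0.1, -0.054, 0]]

```text
time: 5.1
tool_pos: [0.5997, 0.2694, 0.1752]
tool_rot: [-1.568, -0.007, -0.196]
contact_force: [-0.4, 0.3, 0.5]
opening: 0.0007
```

```bash
python3 lg.py .137 0 .0715;python3 -c "
from h import *
save('wrist','w5')"
```

```text
at [0.5997 0.2694 0.1752] yaw -0.1962 rot [-1.568 -0.007 -0.196] row [0.0063 0.1037 0.0026] twist -0.24 F [-0.39  0.33  0.46] t 5.1 open 0.0007
```

View pics/w5.png

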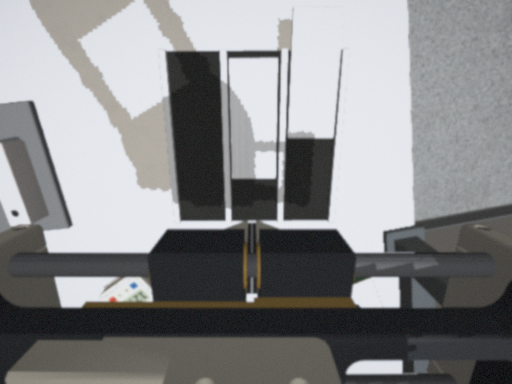

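Call:
send_rows:
  motion:
    - [[0.006, 0.04, 0.0026, 0], [0.006, 0.08, 0.0026, 0], [0.006, 0.098, 0.0026, 0], [0.006, 0.104, 0.0026, 0], [0.006, 0.104, 0.0026, 0], [0.006, 0.104, 0.0026, 0]]

```text
time: 5.75
tool_pos: [0.6028, 0.2728, 0.0702]
tool_rot: [-1.571, 0.001, -0.195]
contact_force: [-10.0, -4.8, 17.6]
opening: 0.0005
```

```bash
python3 lg.py .137 0 .0715 .0865 0 .0715
```

```text
at [0.6028 0.2728 0.0702] yaw -0.1947 rot [-1.571e+00  1.000e-03 -1.950e-01] row [ 0.0039 -0.0013 -0.0013] twist -0.16 F [-10.    -4.76  17.64] t 5.75 open 0.0005
at [0.6028 0.2728 0.0702] yaw -0.1947 rot [-1.571e+00  1.000e-03 -1.950e-01] row [-0.0466 -0.0013 -0.0015] twist -0.16 F [-10.    -4.76  17.64] t 5.75 open 0.0005
```

Call:
send_rows:
  motion:
    - [[0.003, -0.002, -0.001, 0], [0.003, -0.002, -0.001, 0], [0.003, -0.002, -0.001, 0]]

```text
time: 6.05
tool_pos: [0.6053, 0.2717, 0.0714]
tool_rot: [-1.571, 0.001, -0.194]
contact_force: [-0.7, -0.3, 0.1]
opening: 0.0002
```

```bash
python3 lg.py .0865 0 .0715;python3 -c "
from h import *
save('wrist','w6')"
```

```text
at [0.6053 0.2717 0.0714] yaw -0.1944 rot [-1.571e+00  1.000e-03 -1.940e-01] row [-0.0493 -0.0001 -0.0008] twist -0.14 F [-0.72 -0.31  0.08] t 6.05 open 0.0002
```

View pics/w6.png

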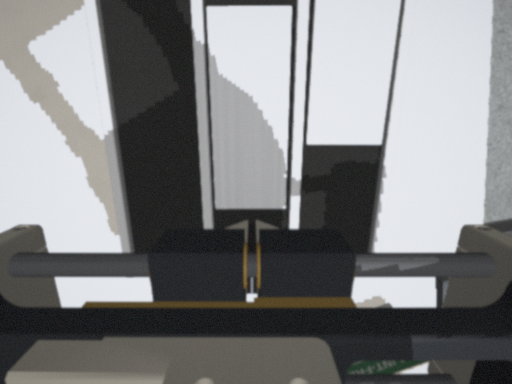

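Coupon B is in front of the fingers, still back; lane centred. Push.

Call:
send_rows:
  motion:
    - [[-0.008, 0, -0.0005, 0], [-0.016, 0, -0.0005, 0], [-0.024, 0, -0.0005, 0], [-0.032, 0, -0.0005, 0], [-0.04, 0, -0.0005, 0], [-0.045, 0, -0.0005, 0], [-0.048, 0, -0.0005, 0], [-0.048, 0, -0.0005, 0]]

```text
time: 6.9
tool_pos: [0.5578, 0.2805, 0.0716]
tool_rot: [-1.571, 0.002, -0.194]
contact_force: [0.4, 0.2, 0.5]
opening: 0.0008
```

Call:
send_rows:
  motion:
    - [[0.01, -0.02, 0, 0], [0.02, -0.06, 0, 0], [0.0, -0.11, 0.02, 0], [-0.04, -0.15, 0.02, 0], [-0.05, -0.17, 0.02, 0], [-0.05, -0.17, 0.02, 0], [-0.05, -0.17, 0.02, 0]]
  gripper: 0.72

```text
time: 7.6
tool_pos: [0.5131, 0.3099, 0.2423]
tool_rot: [-1.57, -0.0, -0.194]
contact_force: [-0.4, -1.2, -1.0]
opening: 0.0517
```

```bash
python3 lg.py .04 .03 .24;python3 -c "
from h import *
save('wrist','w7'); save('top','t7');crop('t7',110,130,200,215,8)"
```

```text
at [0.5131 0.3099 0.2423] yaw -0.1937 rot [-1.57  -0.    -0.194] row [0.002  0.0023 0.0094] twist -0.1 F [-0.38 -1.2  -0.99] t 7.6 open 0.0517
```

View pics/w7.png

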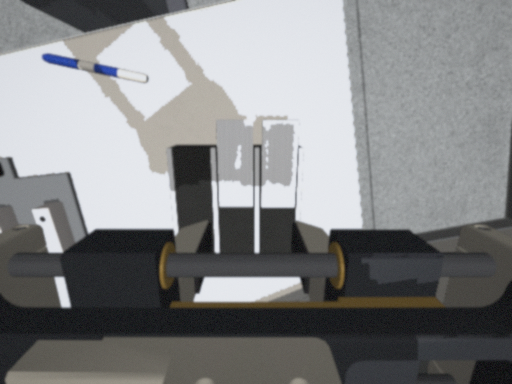

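View pics/t7.png

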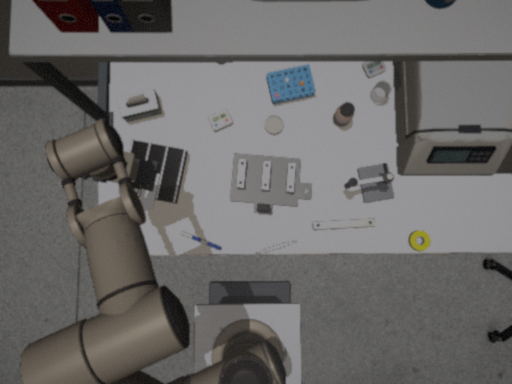

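```bash
python3 -c "
from h import *
crop('w7',160,105,310,265,5)"; python3 lg.py -.055 0 .12
```

```text
at [0.513  0.3093 0.2402] yaw -0.1947 rot [-1.572  0.003 -0.195] row [-0.0929  0.1202 -0.0202] twist -0.15 F [ 0.04  0.7  -1.46] t 7.7 open 0.0597
```

View pics/w7_c160_105.png

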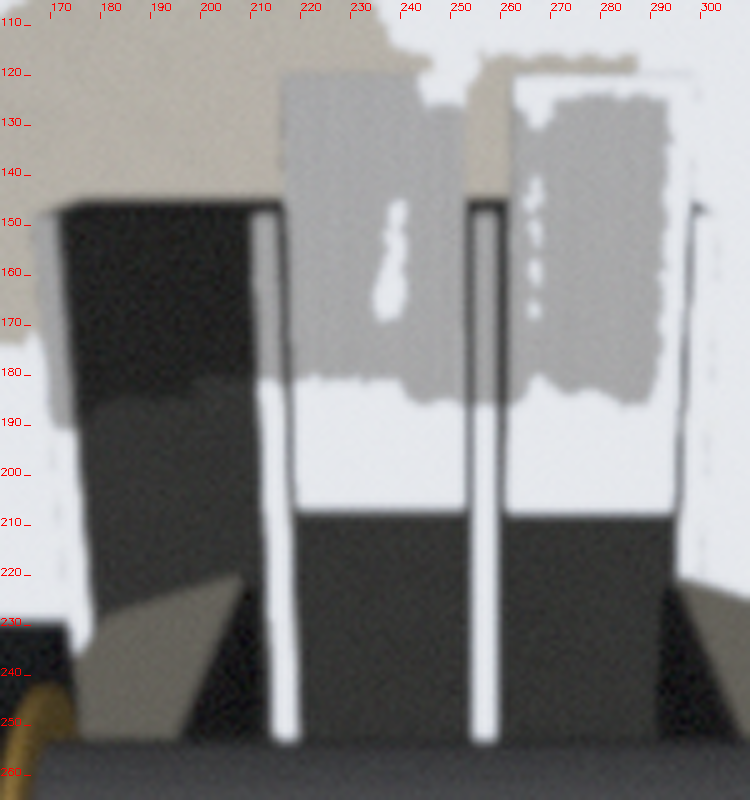

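Run:
```python
from h import *
c=load("w7")
f=lambda a:cpx(a,160,105,5)
e=px2w(c,f([(85,205),(250,205),(487,205)]),.045)[:,:2]
P=np.array([0.4719,0.2969]);Y=-.192;R=np.array([[np.cos(Y),-np.sin(Y)],[np.sin(Y),np.cos(Y)]])
print(np.round((e-P)@R,4))
W=px2w(c,f([(282,72),(465,72),(467,511),(297,510),(513,73),(694,73),(677,514),(507,514)]),.049)[:,:2]
print(np.round((W-P)@R,4))
```

```text
[[-0.0017 -0.0719]
 [-0.0016 -0.0311]
 [-0.0015  0.0276]]
[[-0.0333 -0.0214]
 [-0.0333  0.0221]
 [ 0.0771  0.0226]
 [ 0.0768 -0.0217]
 [-0.033   0.0335]
 [-0.033   0.0766]
 [ 0.078   0.0774]
 [ 0.0779  0.0331]]
```

Call:
send_rows:
  motion:
    - [[-0.05, 0.0, -0.02, 0], [-0.093, 0.03, -0.02, 0], [-0.093, 0.08, -0.02, 0], [-0.093, 0.12, -0.02, 0], [-0.093, 0.12, -0.02, 0], [-0.093, 0.12, -0.02, 0], [-0.093, 0.12, -0.02, 0]]
  gripper: 0

```text
time: 8.4
tool_pos: [0.4191, 0.3079, 0.1222]
tool_rot: [-1.57, 0.001, -0.195]
contact_force: [0.2, -0.4, 1.2]
opening: 0.013
```

```bash
python3 lg.py -.057 0 .068
```

```text
at [0.4191 0.3079 0.1222] yaw -0.1955 rot [-1.57e+00  1.00e-03 -1.95e-01] row [-0.0031  0.0542 -0.0007] twist -0.2 F [ 0.2  -0.38  1.18] t 8.4 open 0.013
```

Call:
send_rows:
  motion:
    - [[-0.003, 0.03, -0.0007, 0], [-0.003, 0.054, -0.0007, 0], [-0.003, 0.054, -0.0007, 0], [-0.003, 0.054, -0.0007, 0]]

```text
time: 8.8
tool_pos: [0.4171, 0.3083, 0.0697]
tool_rot: [-1.569, -0.001, -0.196]
contact_force: [1.2, -0.3, 0.5]
opening: 0.0007
```

```bash
python3 lg.py -.0135 0 .068
```

```text
at [0.4171 0.3083 0.0697] yaw -0.1958 rot [-1.569e+00 -1.000e-03 -1.960e-01] row [ 0.0425  0.0017 -0.0005] twist -0.21 F [ 1.17 -0.31  0.49] t 8.8 open 0.0007
```

Call:
send_rows:
  motion:
    - [[0.005, 0.001, 0, 0], [0.012, 0.001, 0, 0], [0.019, 0.001, 0, 0], [0.026, 0.001, 0, 0], [0.033, 0.001, 0, 0], [0.039, 0.001, 0, 0], [0.0425, 0.001, 0, 0], [0.0425, 0.001, 0, 0]]

```text
time: 9.6
tool_pos: [0.4593, 0.2999, 0.0687]
tool_rot: [-1.569, -0.001, -0.196]
contact_force: [-0.6, 0.3, -0.4]
opening: 0.0005
```

Call:
send_rows:
  motion:
    - [[-0.02, 0, 0, 0], [-0.02, -0.03, 0, 0], [-0.02, -0.07, 0.05, 0], [-0.02, -0.1, 0.055, 0], [-0.02, -0.1, 0.055, 0], [-0.02, -0.1, 0.055, 0]]
  gripper: 0.62

```text
time: 10.2
tool_pos: [0.4502, 0.3579, 0.1693]
tool_rot: [-1.568, -0.002, -0.195]
contact_force: [-0.2, -1.0, -0.7]
opening: 0.044
```

```bash
python3 lg.py -.021 .055 .057;python3 -c "
from h import *
save('wrist','w8');save('scene','s8')"
```

```text
at [0.4502 0.3579 0.1693] yaw -0.1952 rot [-1.568 -0.002 -0.195] row [ 0.012   0.1123 -0.0007] twist -0.18 F [-0.17 -0.96 -0.65] t 10.2 open 0.044
```

View pics/w8.png

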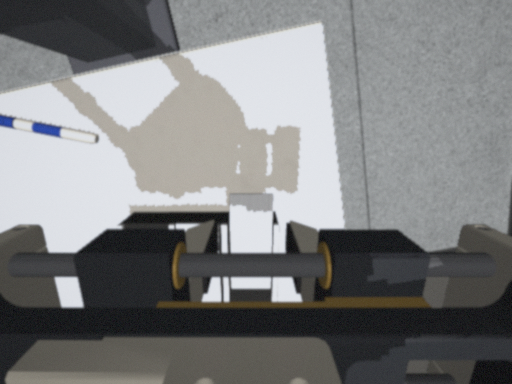

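View pics/s8.png

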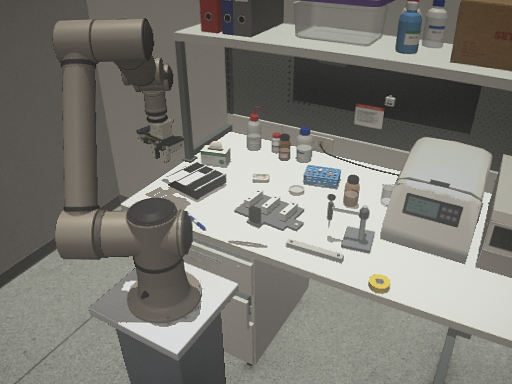

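Call:
send_rows:
  motion:
    - [[0.012, 0.03, -0.0005, 0], [0.012, 0.07, -0.0005, 0], [0.012, 0.1, -0.0005, 0], [0.012, 0.114, -0.0005, 0], [0.012, 0.114, -0.0005, 0], [0.012, 0.114, -0.0005, 0]]

```text
time: 10.9
tool_pos: [0.4614, 0.354, 0.0541]
tool_rot: [-1.571, 0.001, -0.196]
contact_force: [0.1, 0.3, 0.1]
opening: 0.0568
```

Call:
send_rows:
  motion:
    - [[0, 0, 0, 0], [0, 0, 0, 0], [0, 0, 0, 0], [0, 0, 0, 0], [0, 0, 0, 0]]
  gripper: 0
  grip_force: 25

```text
time: 11.4
tool_pos: [0.4621, 0.3545, 0.055]
tool_rot: [-1.569, -0.001, -0.196]
contact_force: [1.5, 0.3, 5.3]
opening: 0.0435
```

```bash
python3 lg.py -.021 .055 .055;python3 -c "
from h import *
save('wrist','w9')"
```

```text
at [0.4621 0.3545 0.055 ] yaw -0.1963 rot [-1.569e+00 -1.000e-03 -1.960e-01] row [-0.0004  0.      0.0004] twist -0.25 F [1.5  0.28 5.28] t 11.4 open 0.0435
```

View pics/w9.png

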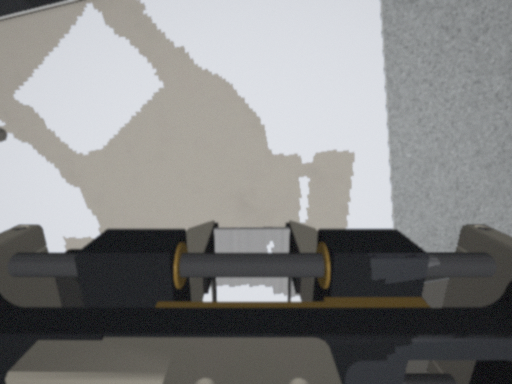

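```bash
cat > cr.py <<'E'
from go import *
P=np.array([0.5361,-0.0586]);Y=-0.0868
def cr(lx,ly,z,yaw=None):
    c,s=np.cos(Y),np.sin(Y)
    go(P[0]+c*lx-s*ly,P[1]+s*lx+c*ly,z,Y if yaw is None else Y+yaw)
if __name__=="__main__":
    a=[float(v) for v in sys.argv[1:]]
    for i in range(0,len(a),3): cr(*a[i:i+3])
E
python3 cr.py -.0426 .076 .15
```

```text
at [0.4621 0.3545 0.055 ] yaw -0.1964 rot [-1.569e+00 -1.000e-03 -1.960e-01] row [ 0.1026 -0.095  -0.3198] twist -6.28 F [1.19 0.7  4.64] t 11.45 open 0.0432
```

Call:
send_rows:
  motion:
    - [[0, -0.005, 0, 0], [0, -0.02, 0, 0], [0, -0.05, 0, 0], [0, -0.09, 0, 0], [0, -0.1, 0, 0], [0, -0.1, 0, 0]]

```text
time: 12.05
tool_pos: [0.4624, 0.3546, 0.1566]
tool_rot: [-1.567, -0.003, -0.196]
contact_force: [-0.4, 1.0, -0.7]
opening: 0.0436
```

```bash
python3 cr.py -.0426 .076 .15;python3 -c "
from h import *
save('scene','s10');crop('s10',130,120,310,240,4)"
```

```text
at [0.4624 0.3546 0.1566] yaw -0.1963 rot [-1.567 -0.003 -0.196] row [ 0.1023  0.0066 -0.32  ] twist -6.28 F [-0.42  1.03 -0.73] t 12.05 open 0.0436
```

View pics/s10_c130_120.png

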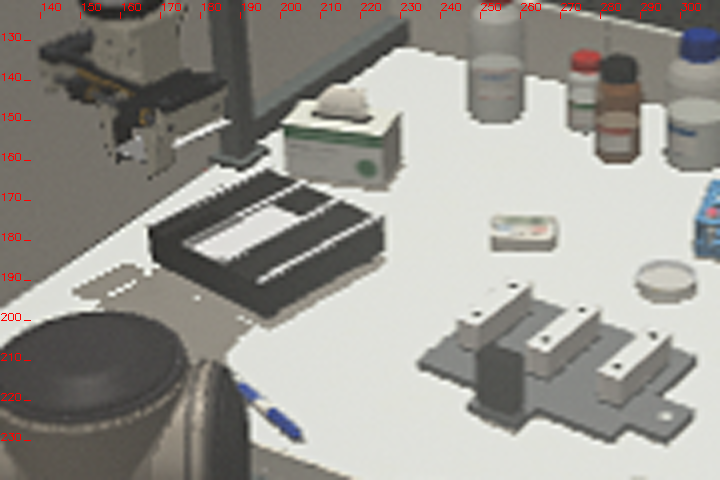

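Call:
send_rows:
  motion:
    - [[0.0, 0, -0.04, -1], [0.02, 0, -0.09, -3], [0.04, 0, -0.14, -6], [0.06, 0, -0.19, -6.3], [0.08, 0, -0.24, -6.3], [0.1, 0, -0.29, -6.3], [0.102, 0.006, -0.32, -6.3], [0.102, 0.006, -0.32, -6.3]]

```text
time: 12.9
tool_pos: [0.4979, 0.0153, 0.1459]
tool_rot: [-1.571, 0.004, -0.093]
contact_force: [-0.2, 0.5, -1.2]
opening: 0.043
```

```bash
python3 cr.py -.0426 .076 .051;python3 -c "
from h import *
save('scene','s11');crop('s11',210,140,340,240,6);save('wrist','w11')"
```

```text
at [0.4979 0.0153 0.1459] yaw -0.0928 rot [-1.571  0.004 -0.093] row [0.0018 0.0949 0.0057] twist -0.34 F [-0.21  0.5  -1.21] t 12.9 open 0.043
```

View pics/s11_c210_140.png

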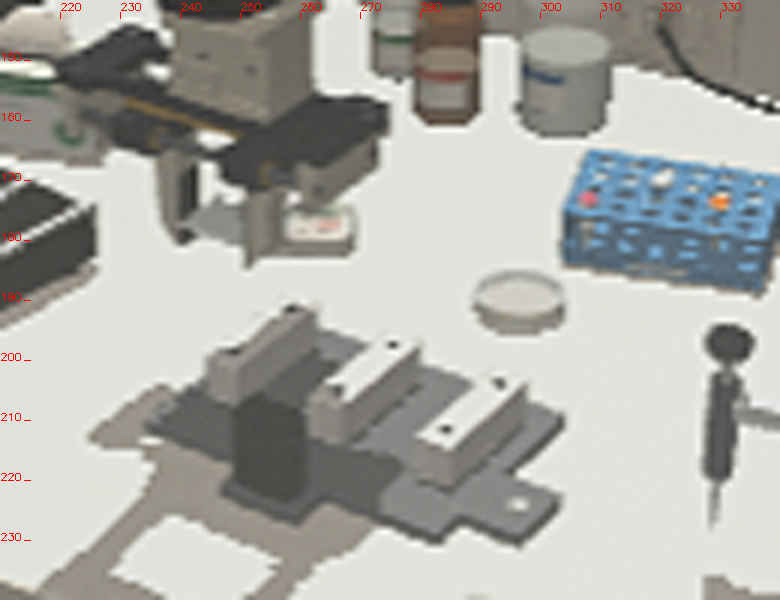

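View pics/w11.png

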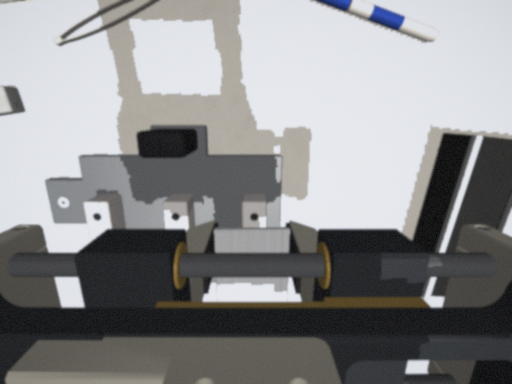

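```bash
python3 -c "
from h import *
crop('w11',40,110,290,240,3)
c=load('w11'); print(np.round(px2w(c,[(98,216),(175,216),(253,216)],.04),4))
P=np.array([0.5361,-0.0586]);Y=-0.0868
R=np.array([[np.cos(Y),-np.sin(Y)],[np.sin(Y),np.cos(Y)]])
print(np.round((px2w(c,[(98,216),(175,216),(253,216)],.04)[:,:2]-P)@R,4))
c=load('top0');D=cpx([(157,128),(144,264),(328,143),(318,279),(502,157),(491,293)],220,145,7)
print(np.round((px2w(c,D,.04)[:,:2]-P)@R,4))
"
```

```text
[[ 0.5023 -0.1316  0.04  ]
 [ 0.5091 -0.0573  0.04  ]
 [ 0.5159  0.0177  0.04  ]]
[[-0.0274 -0.0757]
 [-0.0271 -0.001 ]
 [-0.0267  0.0743]]
[[ 0.0314  0.0754]
 [-0.0287  0.076 ]
 [ 0.0308  0.0006]
 [-0.0292  0.0003]
 [ 0.0308 -0.0755]
 [-0.0292 -0.075 ]]
```

View pics/w11_c40_110.png

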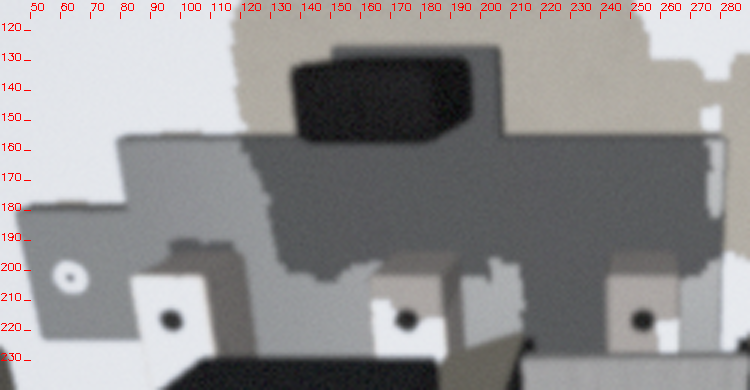

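Call:
send_rows:
  motion:
    - [[0.003, 0.03, 0.005, -0.3], [0.003, 0.06, 0.005, -0.3], [0.003, 0.08, 0.005, -0.3], [0.003, 0.09, 0.005, -0.3], [0.003, 0.095, 0.005, -0.3], [0.003, 0.095, 0.005, -0.3], [0.003, 0.095, 0.005, -0.3]]

```text
time: 13.7
tool_pos: [0.5018, 0.0249, 0.0523]
tool_rot: [-1.569, 0.001, -0.084]
contact_force: [0.7, 0.1, -0.4]
opening: 0.0435
```

```bash
python3 cr.py -.041 .0755 .0505;python3 -c "
from h import *
save('scene','s12');crop('s12',210,140,340,240,6)"
```

```text
at [0.5018 0.0249 0.0523] yaw -0.0837 rot [-1.569e+00  1.000e-03 -8.400e-02] row [ 0.0004  0.0018 -0.0047] twist 0.18 F [ 0.72  0.13 -0.35] t 13.7 open 0.0435
```

View pics/s12_c210_140.png

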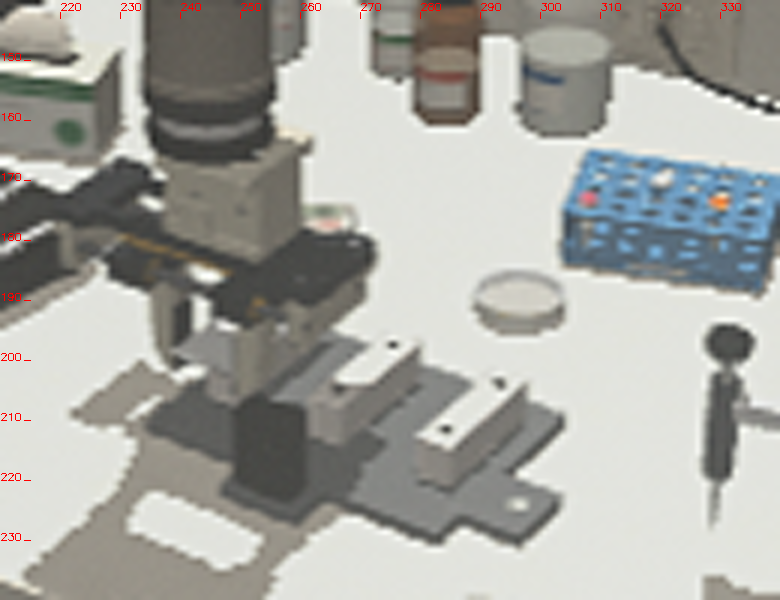

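Call:
send_rows:
  motion:
    - [[0, 0, -0.0045, 0], [0, 0, -0.0045, 0], [0, 0.0018, -0.0045, 0], [0, 0.0018, -0.0045, 0], [0, 0.0018, -0.0045, 0]]

```text
time: 14.25
tool_pos: [0.5015, 0.0202, 0.0506]
tool_rot: [-1.569, 0.001, -0.084]
contact_force: [0.5, -0.8, 0.0]
opening: 0.0434
```

```bash
python3 cr.py -.041 .0755 .0505
```

```text
at [0.5015 0.0202 0.0506] yaw -0.0841 rot [-1.569e+00  1.000e-03 -8.400e-02] row [0.0003 0.0001 0.    ] twist 0.16 F [ 0.49 -0.84  0.01] t 14.25 open 0.0434
```

Call:
send_rows:
  motion:
    - [[0, 0.0008, 0, 0], [0, 0.0008, 0, 0]]

```text
time: 14.45
tool_pos: [0.5015, 0.0202, 0.0505]
tool_rot: [-1.569, 0.001, -0.084]
contact_force: [-1.6, -0.4, 8.3]
opening: 0.0435
```

Call:
send_rows:
  motion:
    - [[0, 0, 0, 0], [0, 0, 0, 0], [0, 0, 0, 0], [0, -0.03, 0, 0], [0, -0.08, 0, 0], [0, -0.14, 0, 0], [0, -0.14, 0, 0], [0, -0.14, 0, 0]]
  gripper: 0.62

```text
time: 15.25
tool_pos: [0.5025, 0.0199, 0.1922]
tool_rot: [-1.569, -0.004, -0.084]
contact_force: [-0.7, -0.3, -1.0]
opening: 0.0568
```

```bash
python3 lg.py .10 0 .20;python3 -c "
from h import *
save('scene','s13');crop('s13',210,140,340,240,6)
save('wrist','w13')"
```

```text
at [0.5025 0.0199 0.1922] yaw -0.0838 rot [-1.569 -0.004 -0.084] row [ 0.0457 -0.0078  0.2627] twist 6.2 F [-0.73 -0.34 -1.05] t 15.25 open 0.0568
```

View pics/s13_c210_140.png

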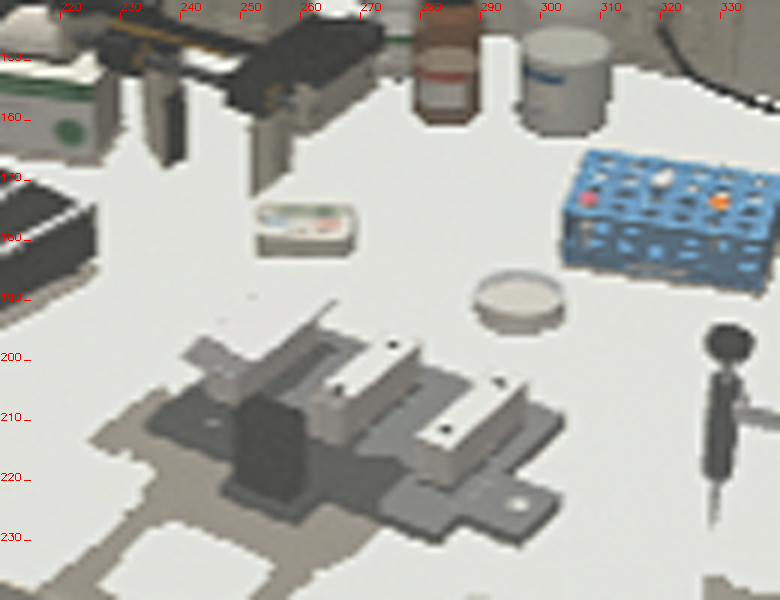

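View pics/w13.png

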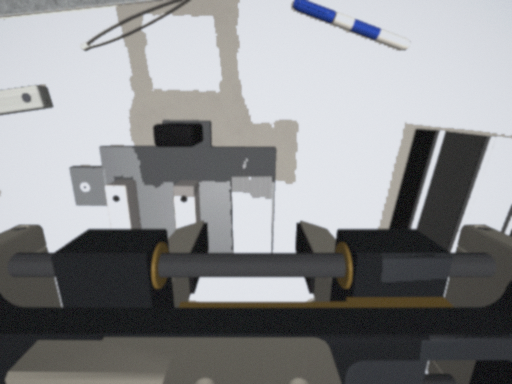

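Call:
send_rows:
  motion:
    - [[0.01, -0.01, 0.05, 0], [0.03, -0.01, 0.1, 3], [0.05, -0.01, 0.15, 6.2], [0.07, -0.01, 0.2, 6.2], [0.08, -0.01, 0.25, 6.2], [0.08, -0.01, 0.263, 6.2], [0.08, -0.01, 0.263, 6.2], [0.08, -0.01, 0.263, 6.2]]
  gripper: 0

```text
time: 16.15
tool_pos: [0.6016, 0.2753, 0.1963]
tool_rot: [-1.572, 0.007, -0.191]
contact_force: [0.2, -0.5, 0.1]
opening: 0.0011
```

```bash
python3 lg.py .135 0 .10;python3 -c "
from h import *
save('top','t14');crop('t14',220,145,320,220,7)
save('wrist','w14')"
```

```text
at [0.6016 0.2753 0.1963] yaw -0.191 rot [-1.572  0.007 -0.191] row [ 0.0036  0.0963 -0.0036] twist 0.06 F [ 0.15 -0.46  0.05] t 16.15 open 0.0011
```

View pics/t14_c220_145.png

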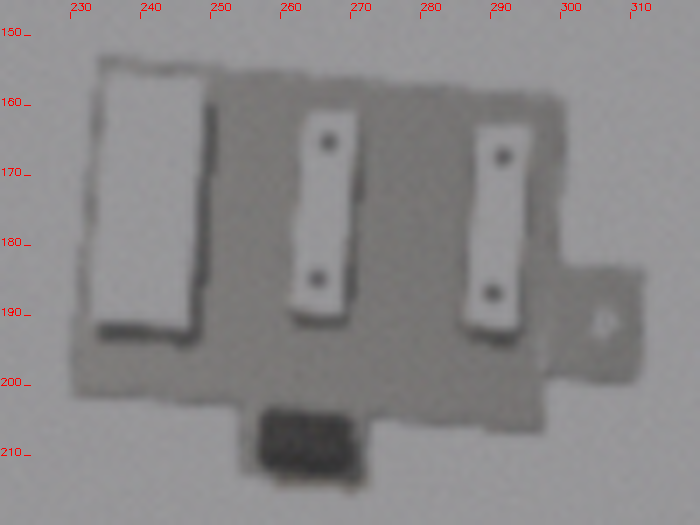

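View pics/w14.png

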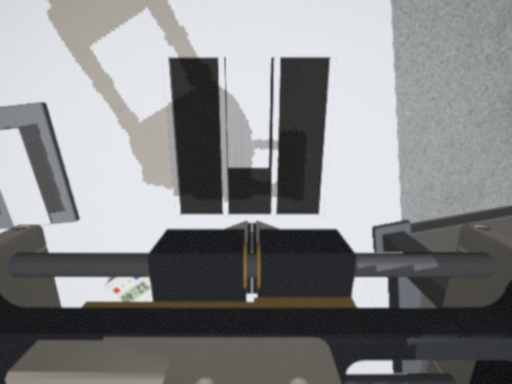

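Call:
send_rows:
  motion:
    - [[0.004, 0.04, -0.003, 0], [0.004, 0.08, -0.003, 0], [0.004, 0.108, -0.003, 0], [0.004, 0.118, -0.003, 0], [0.004, 0.122, -0.003, 0], [0.004, 0.122, -0.003, 0], [0.004, 0.122, -0.003, 0]]

```text
time: 16.95
tool_pos: [0.6058, 0.2706, 0.0778]
tool_rot: [-1.569, 0.003, -0.193]
contact_force: [0.3, 0.3, 0.6]
opening: 0.0005
```

```bash
python3 lg.py .0865 0 .0715
```

```text
at [0.6058 0.2706 0.0778] yaw -0.1934 rot [-1.569  0.003 -0.193] row [-0.0499  0.0063  0.0002] twist -0.08 F [0.35 0.26 0.61] t 16.95 open 0.0005
```

Call:
send_rows:
  motion:
    - [[0, 0.006, 0, 0], [0, 0.006, 0, 0], [0, 0.006, 0, 0]]

```text
time: 17.25
tool_pos: [0.6058, 0.2707, 0.0721]
tool_rot: [-1.569, 0.002, -0.193]
contact_force: [-0.3, -0.3, -0.3]
opening: 0.0001
```

```bash
python3 lg.py .0865 0 .0715
```

```text
at [0.6058 0.2707 0.0721] yaw -0.1932 rot [-1.569  0.002 -0.193] row [-0.05    0.0006  0.0001] twist -0.07 F [-0.27 -0.28 -0.35] t 17.25 open 0.0001
```

Call:
send_rows:
  motion:
    - [[-0.008, 0.0006, 0, 0], [-0.016, 0.0006, 0, 0], [-0.024, 0.0006, 0, 0], [-0.032, 0.0006, 0, 0], [-0.04, 0.0006, 0, 0], [-0.046, 0.0006, 0, 0], [-0.0495, 0.0006, 0, 0], [-0.0495, 0.0006, 0, 0]]

```text
time: 18.05
tool_pos: [0.5568, 0.2804, 0.0717]
tool_rot: [-1.569, 0.003, -0.193]
contact_force: [0.0, -0.1, -0.3]
opening: 0.0005
```

Call:
send_rows:
  motion:
    - [[0.01, -0.02, 0, 0], [0.01, -0.06, 0, 0], [-0.03, -0.1, 0, 0], [-0.08, -0.11, 0, 0], [-0.12, -0.11, 0, 0], [-0.12, -0.1, 0, 0], [-0.12, -0.1, 0, 0], [-0.12, -0.1, 0, 0]]
  gripper: 0.62

```text
time: 18.85
tool_pos: [0.4402, 0.3031, 0.172]
tool_rot: [-1.569, 0.002, -0.193]
contact_force: [0.3, -0.2, 0.2]
opening: 0.0561
```

```bash
python3 lg.py -.021 0 .055;python3 -c "
from h import *
save('wrist','w16')"
```

```text
at [0.4402 0.3031 0.172 ] yaw -0.1933 rot [-1.569  0.002 -0.193] row [ 0.0113  0.117  -0.    ] twist -0.07 F [ 0.28 -0.23  0.21] t 18.85 open 0.0561
```

View pics/w16.png

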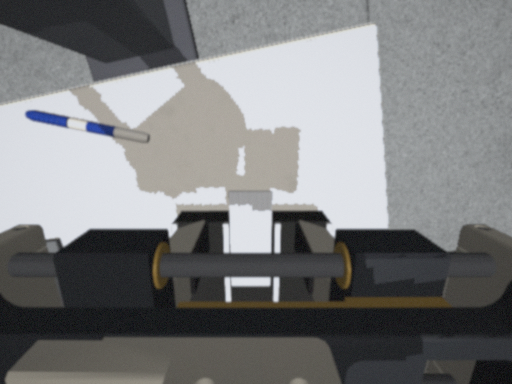

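Call:
send_rows:
  motion:
    - [[0.011, 0.03, 0, 0], [0.011, 0.07, 0, 0], [0.011, 0.1, 0, 0], [0.011, 0.114, 0, 0], [0.011, 0.117, 0, 0], [0.011, 0.117, 0, 0]]

```text
time: 19.5
tool_pos: [0.4519, 0.3009, 0.0547]
tool_rot: [-1.569, 0.002, -0.195]
contact_force: [-0.5, -0.8, 0.2]
opening: 0.057
```

Call:
send_rows:
  motion:
    - [[0, 0, 0, 0], [0, 0, 0, 0], [0, 0, 0, 0], [0, 0, 0, 0], [0, 0, 0, 0]]
  gripper: 0

```text
time: 20.0
tool_pos: [0.4526, 0.3012, 0.0555]
tool_rot: [-1.568, 0.001, -0.195]
contact_force: [1.8, -0.0, 3.3]
opening: 0.0435
```

```bash
python3 lg.py -.021 0 .055
```

```text
at [0.4526 0.3012 0.0555] yaw -0.1946 rot [-1.568e+00  1.000e-03 -1.950e-01] row [-0.0012  0.0005 -0.0005] twist -0.15 F [ 1.85 -0.    3.32] t 20.0 open 0.0435
```

Call:
send_rows:
  motion:
    - [[0, -0.005, 0, 0], [0, -0.02, 0, 0], [0, -0.05, 0, 0], [0, -0.09, 0, 0], [0, -0.1, 0, 0], [0, -0.1, 0, 0]]

```text
time: 20.6
tool_pos: [0.4531, 0.3013, 0.1573]
tool_rot: [-1.566, -0.002, -0.195]
contact_force: [-0.0, -0.2, -0.6]
opening: 0.0432
```

```bash
python3 cr.py -.041 -.0755 .15
```

```text
at [0.4531 0.3013 0.1573] yaw -0.1945 rot [-1.566 -0.002 -0.195] row [ 0.1183  0.0073 -0.4166] twist -6.17 F [-0.04 -0.22 -0.58] t 20.6 open 0.0432
```

Call:
send_rows:
  motion:
    - [[0.0, 0, -0.04, -1], [0.02, 0, -0.085, -3], [0.03, 0, -0.13, -6], [0.045, 0, -0.175, -6.2], [0.06, 0, -0.22, -6.2], [0.08, 0, -0.26, -6.2], [0.09, 0.0, -0.31, -6.2], [0.1, 0.0, -0.35, -6.2]]

```text
time: 21.4
tool_pos: [0.4823, -0.0634, 0.1541]
tool_rot: [-1.566, 0.001, -0.087]
contact_force: [-0.0, 0.6, -0.1]
opening: 0.0433
```

```bash
python3 cr.py -.041 -.0755 .15
```

```text
at [ 0.4823 -0.0634  0.1541] yaw -0.0868 rot [-1.566e+00  1.000e-03 -8.700e-02] row [ 0.0122  0.0041 -0.0661] twist 0.0 F [-0.    0.65 -0.13] t 21.4 open 0.0433
```

Call:
send_rows:
  motion:
    - [[0.005, 0.004, -0.03, 0], [0.012, 0.004, -0.055, 0], [0.012, 0.004, -0.066, 0], [0.012, 0.004, -0.066, 0], [0.012, 0.004, -0.066, 0], [0.012, 0.004, -0.066, 0]]

```text
time: 22.0
tool_pos: [0.4883, -0.1287, 0.1495]
tool_rot: [-1.565, 0.002, -0.085]
contact_force: [0.1, -0.1, -0.7]
opening: 0.0434
```

```bash
python3 cr.py -.041 -.0755 .0505;python3 -c "
from h import *
save('wrist','w18')"
```

```text
at [ 0.4883 -0.1287  0.1495] yaw -0.0854 rot [-1.565  0.002 -0.085] row [ 0.0006  0.099  -0.0015] twist 0.08 F [ 0.11 -0.14 -0.67] t 22.0 open 0.0434
```

View pics/w18.png

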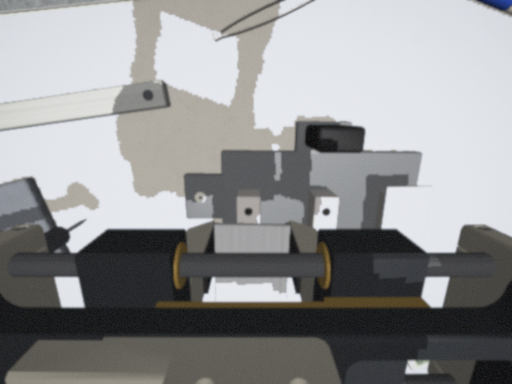

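```bash
python3 -c "
from h import *
crop('w18',180,170,350,260,4)
c=load('w18');P=np.array([0.5361,-0.0586]);Y=-0.0868
R=np.array([[np.cos(Y),-np.sin(Y)],[np.sin(Y),np.cos(Y)]])
print(np.round((px2w(c,[(249,211),(325.5,211.5)],.04)[:,:2]-P)@R,4))
"
```

```text
[[-0.0273 -0.0759]
 [-0.0268 -0.0012]]
```

View pics/w18_c180_170.png

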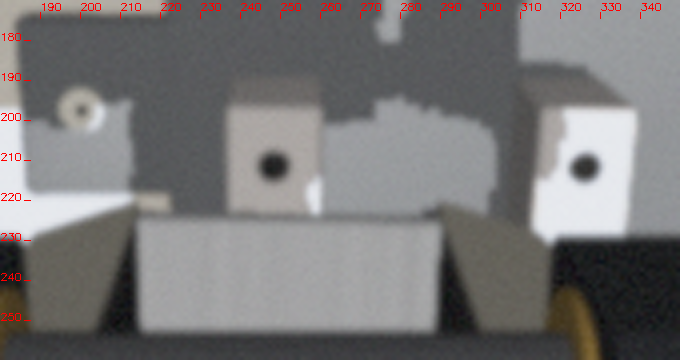

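Consistent (rest 3 at y −0.0758). Lower in place.

Call:
send_rows:
  motion:
    - [[0.0006, 0.03, -0.0015, 0], [0.0006, 0.06, -0.0015, 0], [0.0006, 0.08, -0.0015, 0], [0.0006, 0.09, -0.0015, 0], [0.0006, 0.095, -0.0015, 0], [0.0006, 0.097, -0.0015, 0], [0.0006, 0.097, -0.0015, 0]]

```text
time: 22.75
tool_pos: [0.4893, -0.1298, 0.0533]
tool_rot: [-1.566, 0.0, -0.085]
contact_force: [0.8, -0.3, 0.2]
opening: 0.0434
```

```bash
python3 cr.py -.041 -.0755 .0500
```

```text
at [ 0.4893 -0.1298  0.0533] yaw -0.0848 rot [-1.566  0.    -0.085] row [-0.0005  0.0033 -0.0005] twist 0.11 F [ 0.83 -0.31  0.22] t 22.75 open 0.0434
```

Call:
send_rows:
  motion:
    - [[-0.0005, 0.0015, -0.0005, 0], [-0.0005, 0.003, -0.0005, 0], [-0.0005, 0.003, -0.0005, 0]]

```text
time: 23.05
tool_pos: [0.4891, -0.1305, 0.0508]
tool_rot: [-1.566, -0.001, -0.085]
contact_force: [0.9, -0.6, 1.5]
opening: 0.0434
```

Call:
send_rows:
  motion:
    - [[0, 0, 0, 0], [0, 0, 0, 0], [0, 0, 0, 0], [0, -0.03, 0, 0], [0, -0.08, 0, 0], [0, -0.14, 0, 0], [0, -0.16, 0, 0], [0, -0.16, 0, 0]]
  gripper: 0.62

```text
time: 23.85
tool_pos: [0.4909, -0.1321, 0.2154]
tool_rot: [-1.569, -0.01, -0.085]
contact_force: [0.5, -0.3, -0.9]
opening: 0.0573
```

```bash
python3 go.py 0.40 -0.13 0.25 -1.52; python3 go.py 0.387 -0.2953 0.25 -1.52 0.387 -0.2953 0.25 1.62; python3 -c "
from h import *
s=st();save('top','t19');save('wrist','w19')
"
```

```text
at [ 0.4909 -0.1321  0.2154] yaw -0.0849 rot [-1.569 -0.01  -0.085] row [-0.0907 -0.0346 -0.0056] twist 82.23 F [ 0.54 -0.27 -0.85] t 23.85 open 0.0573
at [ 0.4909 -0.1321  0.2154] yaw -0.0849 rot [-1.569 -0.01  -0.085] row [-0.0897 -0.0346 -0.1714] twist 82.23 F [ 0.54 -0.27 -0.85] t 23.85 open 0.0573
at [ 0.4909 -0.1321  0.2154] yaw -0.0849 rot [-1.569 -0.01  -0.085] row [-0.0897 -0.0346 -0.1714] twist -97.68 F [ 0.54 -0.27 -0.85] t 23.85 open 0.0573
time 23.85
tool_pos [ 0.4909 -0.1321  0.2154]
tool_rot [-1.5692 -0.01   -0.0849]
contact_force [ 0.5373 -0.2746 -0.8507]
opening 0.0573
qpos [-0.4164  0.34    1.6338  0.0052  1.1588 -1.9044]
```

View pics/t19.png

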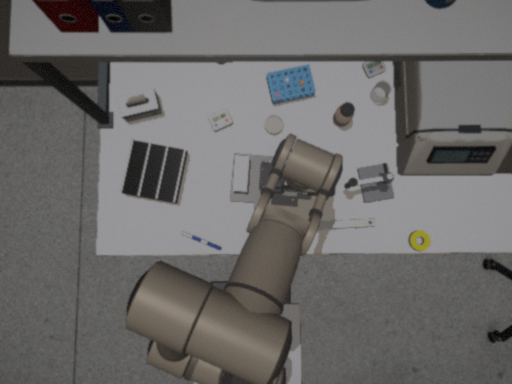

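View pics/w19.png

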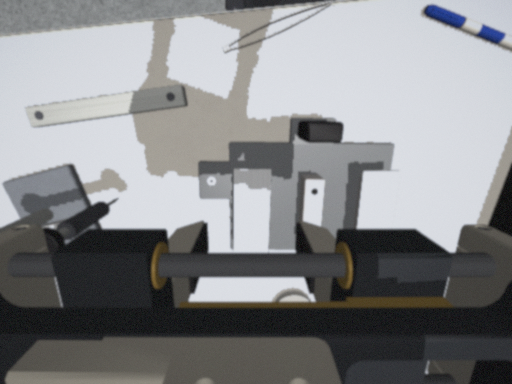

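```bash
python3 -c "
from h import *
crop('w19',15,75,195,135,4)
crop('w19',190,110,410,255,3)"
```

```text
(no output)
```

View pics/w19_c15_75.png

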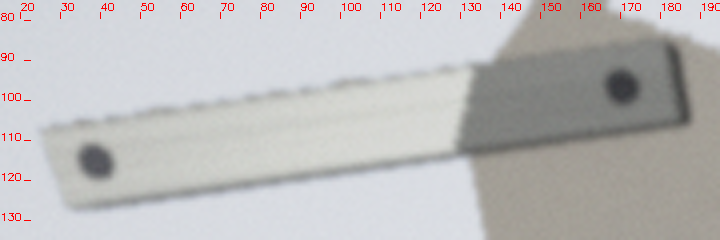

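View pics/w19_c190_110.png

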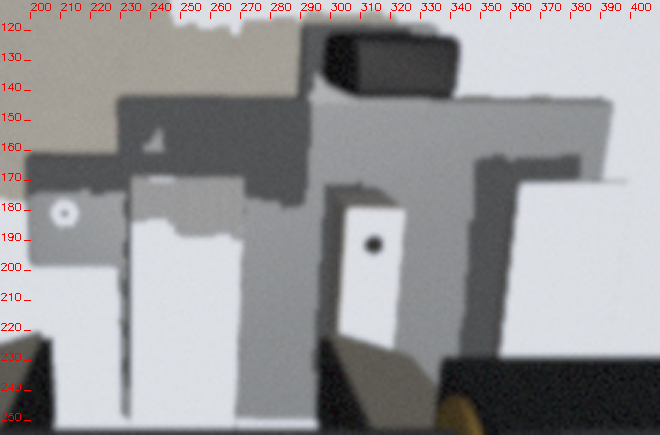

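```bash
python3 - <<'E'
from h import *
c=load('w19')
d=px2w(c,cpx([(96,161),(622,86)],15,75,4),.018);print("bar dots",np.round(d,4),"mid",d.mean(0),"yaw",np.arctan2(-(d[1]-d[0])[0],(d[1]-d[0])[1]))
P=np.array([0.5361,-0.0586]);Y=-0.0868
R=np.array([[np.cos(Y),-np.sin(Y)],[np.sin(Y),np.cos(Y)]])
print("C3 corners",np.round((px2w(c,cpx([(131,184-8),(243,184-8)],190,110,3),.044)[:,:2]-P)@R,4))
print("C1 corner",np.round((px2w(c,cpx([(520,181)],190,110,3),.044)[:,:2]-P)@R,4))
print("rest2 dot",np.round((px2w(c,cpx([(373,244)],190,110,3),.04)[:,:2]-P)@R,4))
print("mark",np.round((px2w(c,cpx([(64,213)],190,110,3),.01)[:,:2]-P)@R,4))
E
python3 go.py 0.387 -0.235 0.22 -1.52
```

```text
bar dots [[ 0.3934 -0.3775  0.018 ]
 [ 0.3862 -0.2176  0.018 ]] mid [ 0.38977568 -0.29753858  0.018     ] yaw 0.04474419902872099
C3 corners [[-0.0553 -0.0974]
 [-0.0554 -0.0542]]
C1 corner [[-0.0536  0.0531]]
rest2 dot [[-0.027  -0.0011]]
mark [[-0.0323 -0.129 ]]
at [ 0.4888 -0.1312  0.211 ] yaw -0.085 rot [-1.566 -0.002 -0.085] row [-0.0926 -0.009  -0.1121] twist 82.22 F [ 0.22  0.48 -0.2 ] t 23.95 open 0.0567
```

Call:
send_rows:
  motion:
    - [[-0.02, 0, -0.02, 8], [-0.04, 0, -0.04, 16], [-0.06, 0, -0.06, 25], [-0.08, 0, -0.08, 33], [-0.094, 0, -0.1, 42], [-0.094, 0, -0.112, 50], [-0.094, 0, -0.112, 58], [-0.094, 0, -0.112, 66]]
  gripper: 0.5

```text
time: 24.75
tool_pos: [0.3846, -0.2346, 0.2084]
tool_rot: [-1.569, 0.007, -1.244]
contact_force: [-0.6, 0.8, -0.0]
opening: 0.0455
```

```bash
python3 go.py 0.3857 -0.2365 0.1 -1.525
```

```text
at [ 0.3846 -0.2346  0.2084] yaw -1.244 rot [-1.569  0.007 -1.244] row [0.0021 0.1084 0.0004] twist 16.1 F [-0.64  0.78 -0.03] t 24.75 open 0.0455
```

Call:
send_rows:
  motion:
    - [[0.002, 0, 0, 8], [0.002, 0, 0, 16], [0.002, 0.03, 0, 16.1], [0.002, 0.07, 0, 16.1], [0.002, 0.1, 0, 16.1], [0.002, 0.108, 0, 16.1], [0.002, 0.108, 0, 16.1]]

```text
time: 25.45
tool_pos: [0.3842, -0.2349, 0.0987]
tool_rot: [-1.575, 0.01, -1.525]
contact_force: [0.2, -0.9, 0.4]
opening: 0.0458
```

```bash
python3 go.py 0.3857 -0.2365 0.029 -1.525; python3 -c "
from h import *
save('wrist','w20');save('top','t20');save('scene','s20');crop('s20',260,150,420,270,4)"
```

```text
at [ 0.3842 -0.2349  0.0987] yaw -1.5249 rot [-1.575  0.01  -1.525] row [0.0016 0.0697 0.0014] twist 0.0 F [ 0.24 -0.88  0.41] t 25.45 open 0.0458
```

View pics/w20.png

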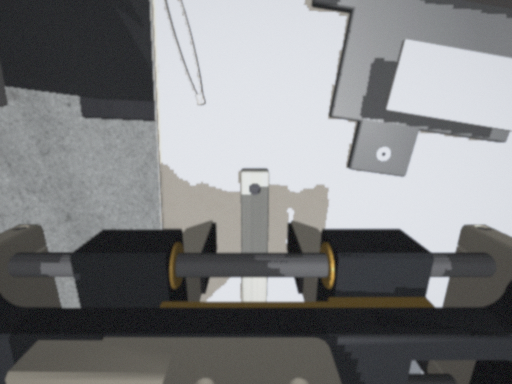

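View pics/s20_c260_150.png

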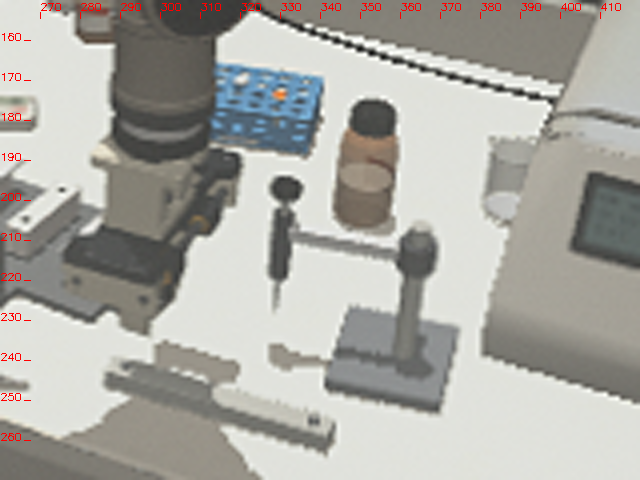

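Call:
send_rows:
  motion:
    - [[0.0016, 0.03, 0.0014, 0], [0.0016, 0.05, 0.0014, 0], [0.0016, 0.062, 0.0014, 0], [0.0016, 0.067, 0.0014, 0], [0.0016, 0.067, 0.0014, 0], [0.0016, 0.067, 0.0014, 0]]

```text
time: 26.2
tool_pos: [0.3879, -0.2379, 0.0353]
tool_rot: [-1.568, 0.004, -1.525]
contact_force: [-1.0, -0.6, 0.3]
opening: 0.0459
```

Call:
send_rows:
  motion:
    - [[0, 0, 0, 0], [0, 0, 0, 0], [0, 0, 0, 0], [0, 0, 0, 0]]
  gripper: 0
  grip_force: 40

```text
time: 26.6
tool_pos: [0.3879, -0.238, 0.0356]
tool_rot: [-1.568, 0.004, -1.525]
contact_force: [-1.4, -0.1, 5.0]
opening: 0.0232
```

Call:
send_rows:
  motion:
    - [[0, -0.006, 0, 0], [-0.005, -0.01, 0, 0], [-0.02, -0.01, 0, 0], [-0.04, -0.01, 0, 0], [-0.055, -0.01, 0, 0], [-0.06, -0.01, 0, 0], [-0.06, -0.005, 0, 0], [-0.06, 0.0, 0, 0]]

```text
time: 27.4
tool_pos: [0.3856, -0.1784, 0.0357]
tool_rot: [-1.567, 0.003, -1.524]
contact_force: [-0.1, 0.8, -0.9]
opening: 0.0233
```

```bash
python3 go.py 0.3857 -0.1765 0.029 -1.525; python3 -c "
from h import *
save('scene','s21');crop('s21',260,150,420,270,4)"
```

```text
at [ 0.3856 -0.1784  0.0357] yaw -1.5244 rot [-1.567  0.003 -1.524] row [-0.0019  0.0067  0.0002] twist 0.03 F [-0.11  0.82 -0.88] t 27.4 open 0.0233
```

View pics/s21_c260_150.png

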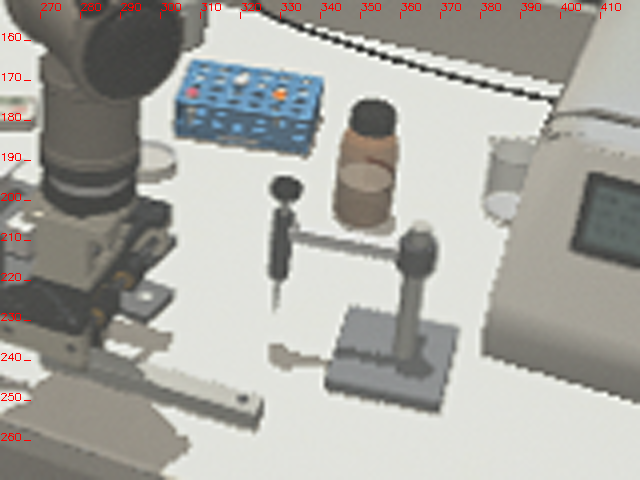

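Call:
send_rows:
  motion:
    - [[0, 0, 0, 0], [0, 0, 0, 0], [0, 0, 0, 0], [0.03, 0, 0, 0], [0.06, 0.003, 0, 0], [0.06, 0.006, 0, 0], [0.06, 0.006, 0, 0], [0.06, 0.006, 0, 0]]
  gripper: 0.5

```text
time: 28.25
tool_pos: [0.3879, -0.2375, 0.0291]
tool_rot: [-1.568, 0.005, -1.525]
contact_force: [0.1, 0.6, 0.0]
opening: 0.0459
```

```bash
python3 go.py 0.3885 -0.2365 0.029 -1.525; python3 -c "
from h import *
save('wrist','w22')"
```

```text
at [ 0.3879 -0.2375  0.0291] yaw -1.5252 rot [-1.568  0.005 -1.525] row [-0.001   0.0001  0.0007] twist -0.01 F [0.05 0.57 0.03] t 28.25 open 0.0459
```

View pics/w22.png

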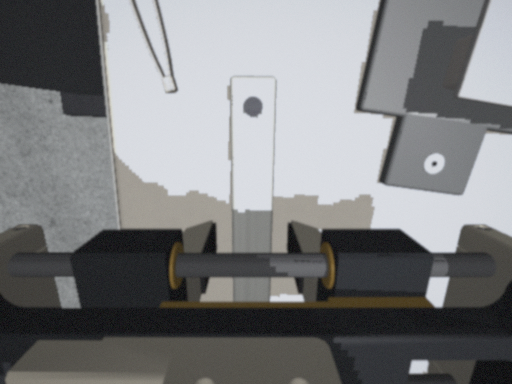

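```bash
python3 -c "
from h import *
c=load('w22');W=px2w(c,[(232,77),(276,77),(252.5,106)],.018);print(np.round(W,4))
print(np.linalg.norm(W[:2,:2].mean(0)-[.3879,-.2375]),np.linalg.norm(W[2,:2]-[.3879,-.2375]))
"
```

```text
[[ 0.3747 -0.1442  0.018 ]
 [ 0.3969 -0.1432  0.018 ]
 [ 0.3857 -0.1577  0.018 ]]
0.09381071024403408 0.07982678796708136
```

Call:
send_rows:
  motion:
    - [[0, 0, 0, 0], [0, 0, 0, 0], [0, 0, 0, 0], [0, 0, 0, 0]]
  gripper: 0
  grip_force: 40

```text
time: 28.7
tool_pos: [0.3881, -0.2372, 0.0294]
tool_rot: [-1.568, 0.005, -1.525]
contact_force: [0.9, 1.3, 1.0]
opening: 0.0235
```

Call:
send_rows:
  motion:
    - [[0, -0.01, 0, 0], [0, -0.04, 0, 0], [0, -0.08, 0, 0], [0, -0.12, 0, 0], [0, -0.12, 0, 0]]

```text
time: 29.2
tool_pos: [0.3899, -0.2395, 0.1545]
tool_rot: [-1.561, -0.002, -1.524]
contact_force: [0.9, -0.4, -2.6]
opening: 0.0239
```

```bash
python3 go.py 0.5376 -0.0595 0.13 -1.6576; python3 -c "
from h import *
save('scene','s23');crop('s23',230,140,390,260,4)"
```

```text
at [ 0.3899 -0.2395  0.1545] yaw -1.5244 rot [-1.561 -0.002 -1.524] row [-0.173   0.0245  0.1559] twist 7.63 F [ 0.89 -0.43 -2.64] t 29.2 open 0.0239
```

View pics/s23_c230_140.png

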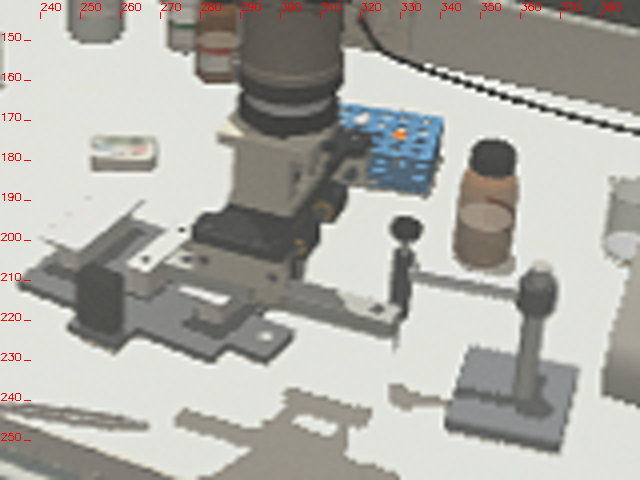

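Call:
send_rows:
  motion:
    - [[-0.05, 0, 0, 0], [-0.1, 0, 0.0, 2], [-0.14, 0, 0.02, 5], [-0.165, 0, 0.06, 7.6], [-0.173, 0, 0.1, 7.6], [-0.173, 0, 0.14, 7.6], [-0.173, 0, 0.156, 7.6], [-0.173, 0, 0.156, 7.6]]

```text
time: 30.05
tool_pos: [0.5375, -0.0581, 0.1512]
tool_rot: [-1.566, 0.002, -1.656]
contact_force: [0.1, 0.8, -3.8]
opening: 0.0237
```

Call:
send_rows:
  motion:
    - [[0, 0, 0, 0], [0, 0, 0, 0]]

```text
time: 30.25
tool_pos: [0.5359, -0.058, 0.1501]
tool_rot: [-1.569, 0.002, -1.656]
contact_force: [-0.3, 0.5, -2.5]
opening: 0.0232
```

```bash
python3 go.py 0.5376 -0.0595 0.10 -1.6576; python3 -c "
from h import *
save('wrist','w24');save('scene','s24');crop('s24',200,140,360,260,4)"
```

```text
at [ 0.5359 -0.058   0.1501] yaw -1.6563 rot [-1.569  0.002 -1.656] row [0.0014 0.0501 0.0018] twist 0.07 F [-0.28  0.52 -2.47] t 30.25 open 0.0232
```

View pics/w24.png

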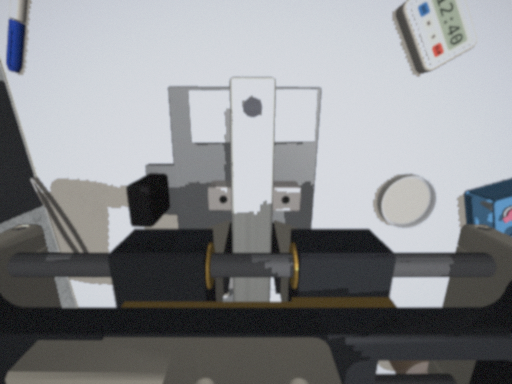

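View pics/s24_c200_140.png

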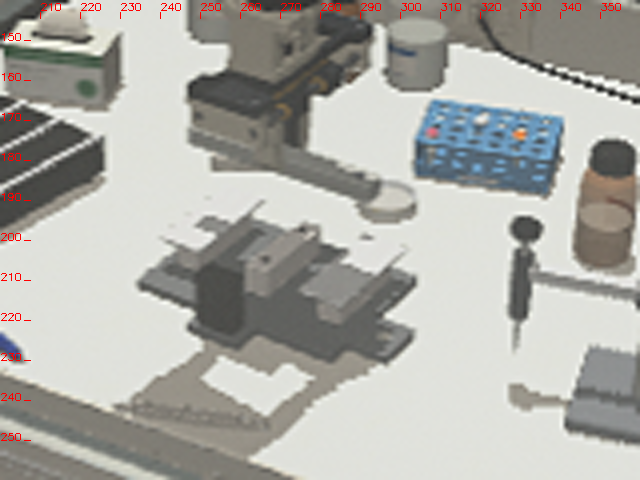

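Call:
send_rows:
  motion:
    - [[0.0014, 0.03, 0.0018, 0], [0.0014, 0.05, 0.0018, 0], [0.0014, 0.065, 0.0018, 0], [0.0014, 0.072, 0.0018, 0], [0.0014, 0.074, 0.0018, 0], [0.0014, 0.074, 0.0018, 0], [0.0014, 0.074, 0.0018, 0]]

```text
time: 31.05
tool_pos: [0.5389, -0.0598, 0.0778]
tool_rot: [-1.566, 0.002, -1.657]
contact_force: [0.6, 0.1, -2.5]
opening: 0.0235
```

```bash
python3 go.py 0.5376 -0.0595 0.0735 -1.6576; python3 -c "
from h import *
save('scene','s25');crop('s25',200,140,360,260,4)"
```

```text
at [ 0.5389 -0.0598  0.0778] yaw -1.6566 rot [-1.566  0.002 -1.657] row [-0.0002  0.0043 -0.0013] twist 0.06 F [ 0.64  0.07 -2.49] t 31.05 open 0.0235
```

View pics/s25_c200_140.png

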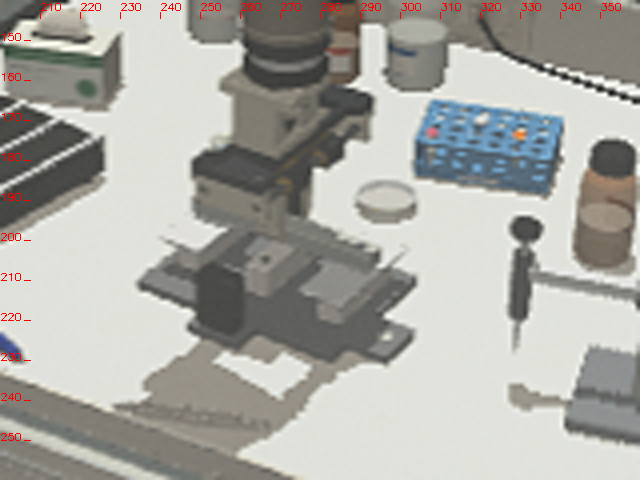

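Call:
send_rows:
  motion:
    - [[0, 0.002, -0.001, 0], [0, 0.0035, -0.001, 0], [0, 0.0042, -0.001, 0], [0, 0.0042, -0.001, 0]]

```text
time: 31.5
tool_pos: [0.5379, -0.0597, 0.0736]
tool_rot: [-1.566, 0.002, -1.657]
contact_force: [-0.6, -0.2, -1.7]
opening: 0.0239
```

```bash
python3 go.py 0.5376 -0.0595 0.0735 -1.6576
```

```text
at [ 0.5379 -0.0597  0.0736] yaw -1.6566 rot [-1.566  0.002 -1.657] row [-0.0001  0.0001 -0.0003] twist 0.06 F [-0.63 -0.15 -1.67] t 31.5 open 0.0239
```

Call:
send_rows:
  motion:
    - [[0, 0.0008, 0, 0], [0, 0.0012, 0, 0], [0, 0.0012, 0, 0]]

```text
time: 31.8
tool_pos: [0.5379, -0.0597, 0.0734]
tool_rot: [-1.565, 0.002, -1.656]
contact_force: [-2.6, 1.2, 7.6]
opening: 0.0235
```

Call:
send_rows:
  motion:
    - [[0, 0, 0, 0], [0, 0, 0, 0], [0, 0, 0, 0], [0, -0.02, 0, 0], [0, -0.06, 0, 0], [0, -0.11, 0, 0], [0, -0.13, 0, 0], [0, -0.13, 0, 0]]
  gripper: 0.45

```text
time: 32.6
tool_pos: [0.539, -0.0602, 0.2069]
tool_rot: [-1.558, 0.0, -1.656]
contact_force: [0.0, -0.0, -1.0]
opening: 0.0416
```

```bash
python3 cr.py -.101 0 .15; python3 -c "
from h import *
st();save('wrist','w26');save('scene','s26');crop('s26',200,140,400,270,4)"
```

```text
at [ 0.539  -0.0602  0.2069] yaw -1.6564 rot [-1.558  0.    -1.656] row [-0.0015  0.0569 -0.104 ] twist -89.93 F [ 0.01 -0.04 -1.01] t 32.6 open 0.0416
time 32.6
tool_pos [ 0.539  -0.0602  0.2069]
tool_rot [-1.5579e+00  3.0000e-04 -1.6564e+00]
contact_force [ 0.0121 -0.0432 -1.0126]
opening 0.0416
qpos [-0.254   0.4062  1.5564  0.0027  1.1663 -0.1694]
```

View pics/w26.png

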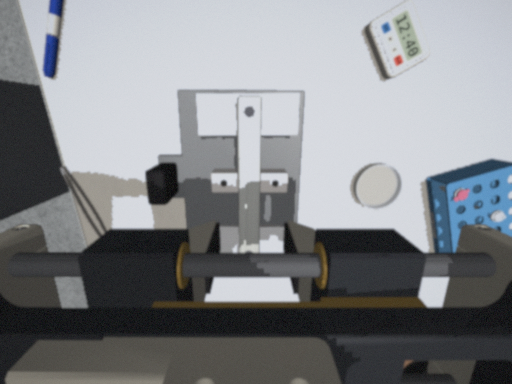

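View pics/s26_c200_140.png

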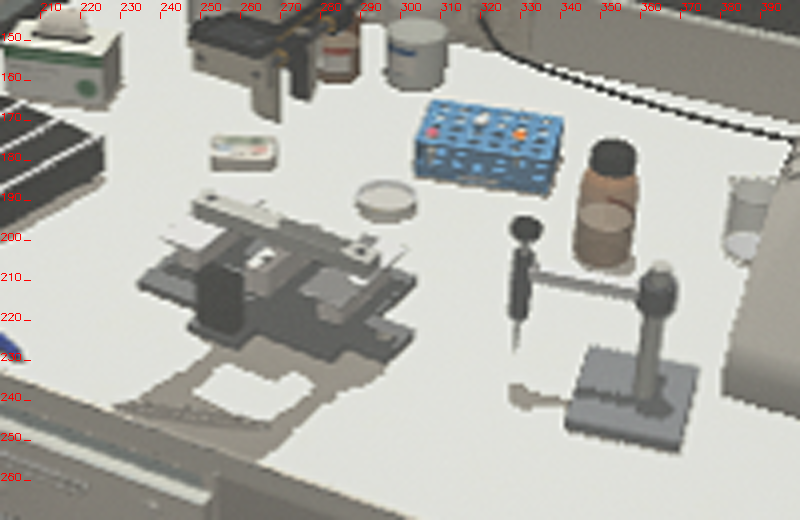

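```bash
python3 -c "
from h import *
crop('w26',130,80,320,260,4)"
```

```text
(no output)
```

View pics/w26_c130_80.png

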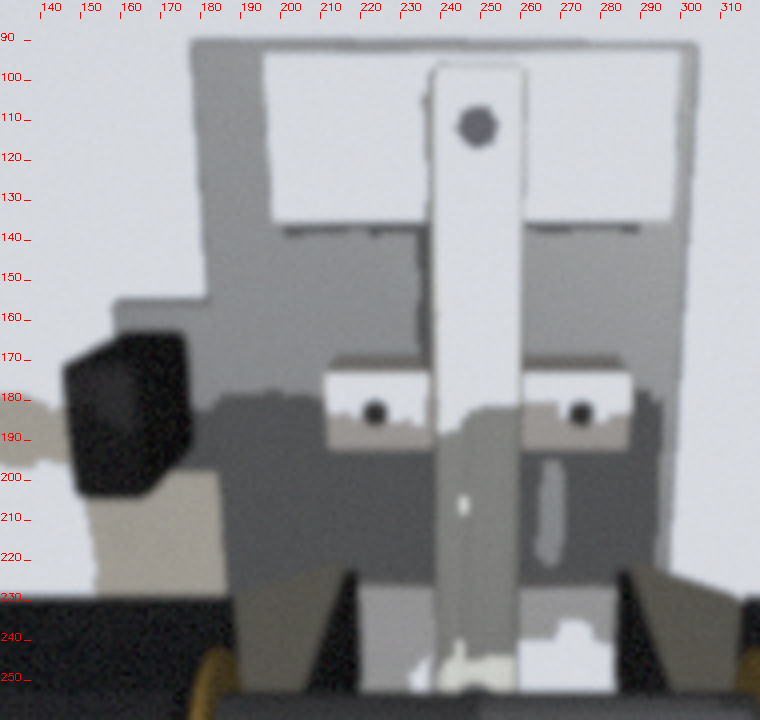

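```bash
python3 - <<'E'
from h import *
c=load('w26');f=lambda a:cpx(a,130,80,4)
d=px2w(c,f([(375,413),(581,413)]),.04);print(np.round(d,4),d.mean(0),np.arctan2(*(d[1]-d[0])[[1,0]]))
print("board rear-left etc",np.round(px2w(c,f([(192,42),(698,44)]),.01),4))
print("block top",np.round(px2w(c,f([(66,366),(128,333),(78,495),(144,495)]),.065),4))
b=px2w(c,f([(478,127)]),.062);print("bar dot",b)
E
python3 go.py .437 -.0505 .12 -1.657
```

```text
[[ 0.5094 -0.0574  0.04  ]
 [ 0.5693 -0.0627  0.04  ]] [ 0.53934659 -0.06001606  0.04      ] -0.08836418419060839
board rear-left etc [[0.4655 0.0508 0.01  ]
 [0.6128 0.0379 0.01  ]]
block top [[ 0.4328 -0.0316  0.065 ]
 [ 0.4506 -0.0243  0.065 ]
 [ 0.4291 -0.0671  0.065 ]
 [ 0.447  -0.0687  0.065 ]]
bar dot [[0.54616714 0.0191621  0.062     ]]
at [ 0.537  -0.0597  0.2029] yaw -1.6564 rot [-1.565  0.002 -1.656] row [-0.0006  0.0829 -0.1004] twist 0.03 F [ 0.72  0.05 -1.13] t 32.7 open 0.0416
```

Call:
send_rows:
  motion:
    - [[0, 0.0, -0.04, 0], [0, 0.0, -0.08, 0], [0, 0.02, -0.1, 0], [0, 0.06, -0.1, 0], [0, 0.083, -0.1, 0], [0, 0.083, -0.1, 0], [0, 0.083, -0.1, 0]]
  gripper: 0.5

```text
time: 33.4
tool_pos: [0.4373, -0.051, 0.1187]
tool_rot: [-1.568, 0.002, -1.656]
contact_force: [0.4, -0.3, 1.6]
opening: 0.0462
```

```bash
python3 go.py .4377 -.0506 .051 -1.657;python3 -c "
from h import *
save('wrist','w27')"
```

```text
at [ 0.4373 -0.051   0.1187] yaw -1.6565 rot [-1.568  0.002 -1.656] row [-0.0004  0.0677  0.0004] twist 0.03 F [ 0.35 -0.29  1.59] t 33.4 open 0.0462
```

View pics/w27.png

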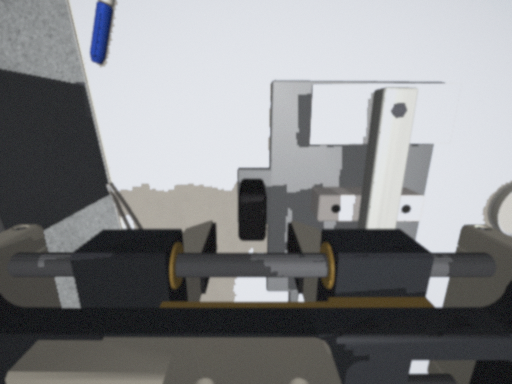

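```bash
python3 -c "
from h import *
c=load('w27');print(w2px(c,[[.4377,-.0506,.065],[.4377,-.0506,.03]]));print(np.round(px2w(c,[(240,180),(264,180),(240,240),(266,239)],.065),4))
crop('w27',225,155,300,260,6)"
```

```text
[[250.53805797 218.80882311]
 [250.56623235 204.16325308]]
[[ 0.4327 -0.0199  0.065 ]
 [ 0.45   -0.0214  0.065 ]
 [ 0.4281 -0.0674  0.065 ]
 [ 0.4482 -0.0683  0.065 ]]
```

View pics/w27_c225_155.png

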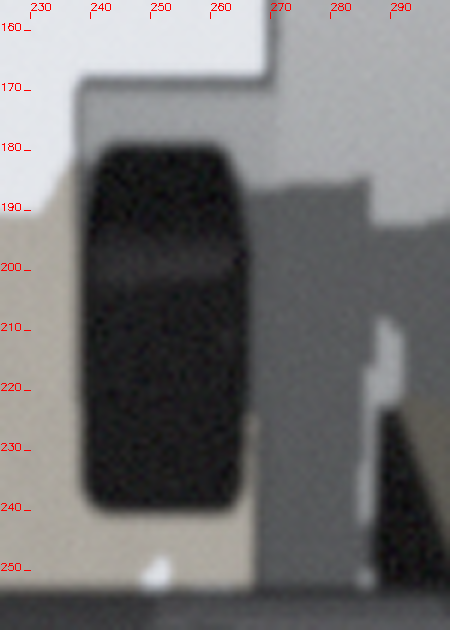

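Call:
send_rows:
  motion:
    - [[0, 0.025, 0.001, 0], [0, 0.045, 0.001, 0], [0, 0.06, 0.001, 0], [0, 0.066, 0.001, 0], [0, 0.067, 0.001, 0], [0, 0.067, 0.001, 0]]

```text
time: 34.05
tool_pos: [0.44, -0.0513, 0.0533]
tool_rot: [-1.564, 0.001, -1.656]
contact_force: [-0.3, 0.8, -0.2]
opening: 0.0461
```

Call:
send_rows:
  motion:
    - [[0, 0, 0, 0], [0, 0, 0, 0], [0, 0, 0, 0], [0, 0, 0, 0]]
  gripper: 0
  grip_force: 25

```text
time: 34.45
tool_pos: [0.4384, -0.051, 0.0534]
tool_rot: [-1.568, 0.002, -1.656]
contact_force: [-4.8, -1.1, 7.4]
opening: 0.0218
```

```bash
python3 go.py .443 -.164 .054 -1.657;python3 -c "
from h import *
st();save('top','t28');crop('t28',225,145,405,235,4);save('scene','s28');crop('s28',210,170,370,270,4)"
```

```text
at [ 0.4384 -0.051   0.0534] yaw -1.6564 rot [-1.568  0.002 -1.656] row [ 0.1122 -0.0006  0.0142] twist 0.04 F [-4.85 -1.08  7.45] t 34.45 open 0.0218
time 34.45
tool_pos [ 0.4384 -0.051   0.0534]
tool_rot [-1.5678  0.0018 -1.6564]
contact_force [-4.8474 -1.083   7.4468]
opening 0.0218
qpos [-0.2914  0.479   1.9886  0.0038  0.6714 -0.2088]
```

View pics/t28_c225_145.png

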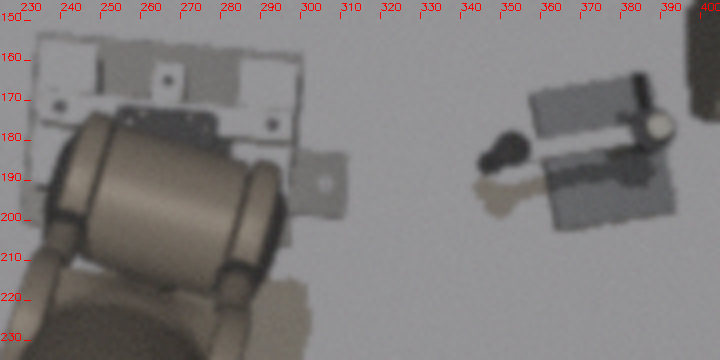

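View pics/s28_c210_170.png

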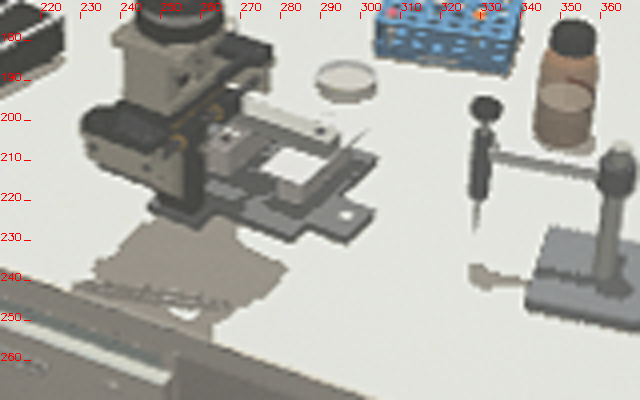

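Run:
```python
from h import *
c=load('t28');s=load('s28')
print("mark top",px2w(c,cpx([(325,184)],225,145,4),.01),"scene",px2w(s,cpx([(347,214)],210,170,4),.01))
print("knob top",px2w(c,cpx([(513,147)],225,145,4),.156),"knob scene",px2w(s,cpx([(486,102)],210,170,4),.156), "tip scene",px2w(s,cpx([(476,232)],210,170,4),.028))
```

```text
mark top [[ 0.49076445 -0.18295109  0.01      ]] scene [[ 0.49228338 -0.18719052  0.01      ]]
knob top [[ 0.49918076 -0.29890985  0.156     ]] knob scene [[ 0.49769619 -0.30117589  0.156     ]] tip scene [[ 0.49786584 -0.30324888  0.028     ]]
```

Call:
send_rows:
  motion:
    - [[0.004, 0, 0.001, 0], [0.012, 0, 0.002, 0], [0.022, 0, 0.004, 0], [0.034, 0, 0.006, 0], [0.046, 0, 0.008, 0], [0.056, 0, 0.01, 0], [0.064, 0, 0.012, 0], [0.067, 0, 0.012, 0]]

```text
time: 35.35
tool_pos: [0.4446, -0.1187, 0.0534]
tool_rot: [-1.568, 0.003, -1.657]
contact_force: [0.6, 6.2, 2.5]
opening: 0.0218
```

```bash
python3 -c "
from h import *
st();save('top','t29');crop('t29',225,145,405,235,4);save('scene','s29');crop('s29',210,170,370,270,4)"
```

```text
time 35.35
tool_pos [ 0.4446 -0.1187  0.0534]
tool_rot [-1.5684  0.0027 -1.6568]
contact_force [0.5757 6.1562 2.5241]
opening 0.0218
qpos [-0.43    0.5025  1.9378  0.0052  0.6999 -0.348 ]
```

View pics/t29_c225_145.png

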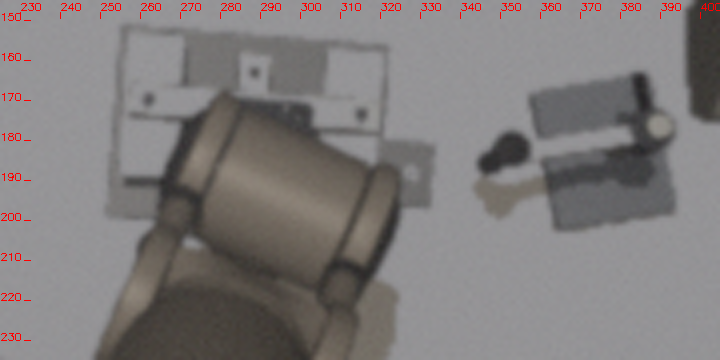

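View pics/s29_c210_170.png

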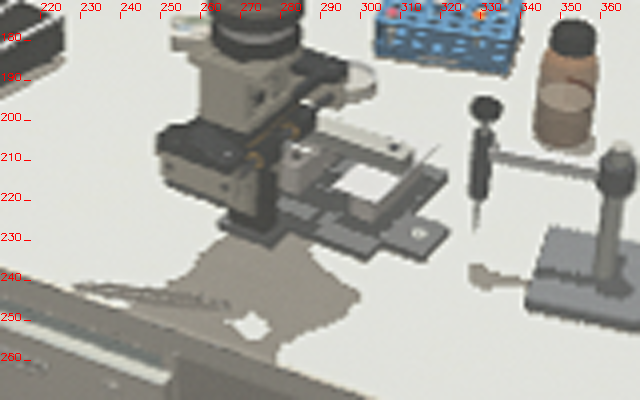

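Run:
```python
from h import *
c=load('t29');s=load('s29')
m=px2w(c,cpx([(411,173)],225,145,4),.01)[0];n=px2w(c,cpx([(513,147)],225,145,4),.156)[0]
print("top",m,n,n-m)
m=px2w(s,cpx([(420,233)],210,170,4),.01)[0];n=px2w(s,cpx([(486,102)],210,170,4),.156)[0];k=px2w(s,cpx([(476,231)],210,170,4),.028)[0]
print("scene",m,n,k,k-m)
p=np.array([.4446,-.1187]);Y=-1.6568+np.pi/2
print("kin",p+[np.cos(Y)*.066+np.sin(Y)*.128,np.sin(Y)*.066-np.cos(Y)*.128])
```

```text
top [ 0.49891553 -0.24984608  0.01      ] [ 0.49918076 -0.29890985  0.156     ] [ 0.00026523 -0.04906376  0.146     ]
scene [ 0.49717963 -0.25374385  0.01      ] [ 0.49769619 -0.30117589  0.156     ] [ 0.49919647 -0.30271417  0.028     ] [ 0.00201684 -0.04897032  0.018     ]
kin [ 0.49936116 -0.25189615]
```

Call:
send_rows:
  motion:
    - [[0.004, 0, 0.001, 0], [0.012, 0, 0.002, 0], [0.022, 0, 0.003, 0], [0.032, 0, 0.004, 0], [0.041, 0, 0.005, 0], [0.047, 0, 0.005, 0], [0.0483, 0, 0.005, 0], [0.0483, 0, 0.005, 0]]

```text
time: 36.25
tool_pos: [0.4454, -0.1673, 0.0534]
tool_rot: [-1.568, 0.002, -1.657]
contact_force: [-0.1, 3.5, 2.5]
opening: 0.0217
```

```bash
python3 -c "
from h import *
st();save('top','t30');crop('t30',305,145,405,225,7);save('scene','s30');crop('s30',290,180,370,260,8);save('wrist','w30')"
```

```text
time 36.25
tool_pos [ 0.4454 -0.1673  0.0534]
tool_rot [-1.5681  0.002  -1.6566]
contact_force [-0.0636  3.4806  2.4989]
opening 0.0217
qpos [-0.5225  0.522   1.8956  0.0044  0.7225 -0.44  ]
```

View pics/t30_c305_145.png

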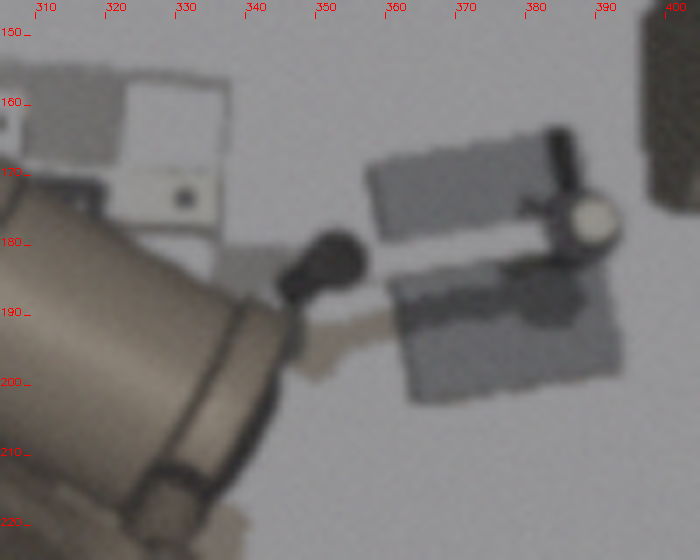

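View pics/s30_c290_180.png

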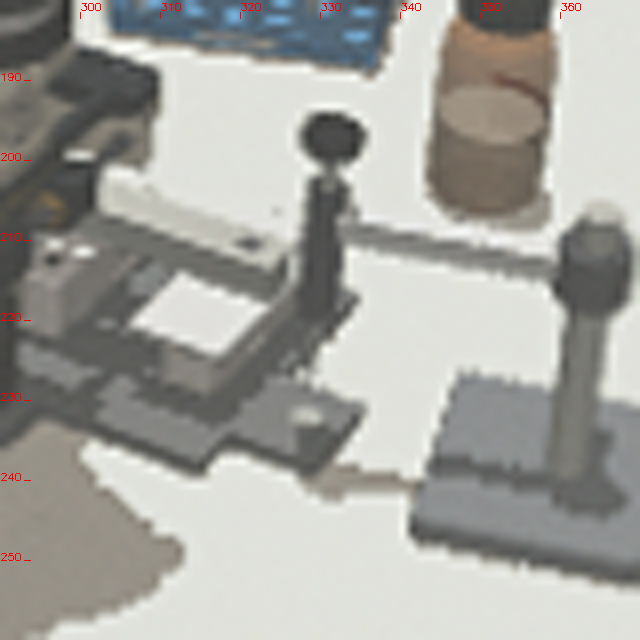

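View pics/w30.png

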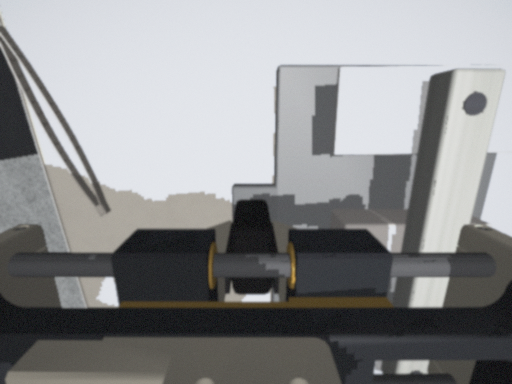

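Run:
```python
from h import *
s=load('s30')
m=px2w(s,cpx([(305,415)],290,180,8),.01)[0]
print("mark",m)
for q,z in(((332,138),.156),((305,380),.028)): print(z,px2w(s,cpx([q],290,180,8),z)[0])
c=load('t30'); print("knob top",px2w(c,cpx([(334,258)],305,145,7),.156))
p=np.array([.4454,-.1673]);Y=-1.6566+np.pi/2
print("kin",p+[np.cos(Y)*.066+np.sin(Y)*.128,np.sin(Y)*.066-np.cos(Y)*.128])
for nm in("s29","s30"):
    im=cv2.imread("pics/%s.png"%nm)[218:245,316:340]; cv2.imwrite("pics/%s_z.png"%nm,cv2.resize(im,None,fx=22,fy=22,interpolation=cv2.INTER_CUBIC))
```

```text
mark [ 0.49971265 -0.30063947  0.01      ]
0.156 [ 0.48807327 -0.30476269  0.156     ]
0.028 [ 0.49933854 -0.29927563  0.028     ]
knob top [[ 0.49904028 -0.29725715  0.156     ]]
kin [ 0.5001878 -0.3004852]
```

View pics/s30_z.png

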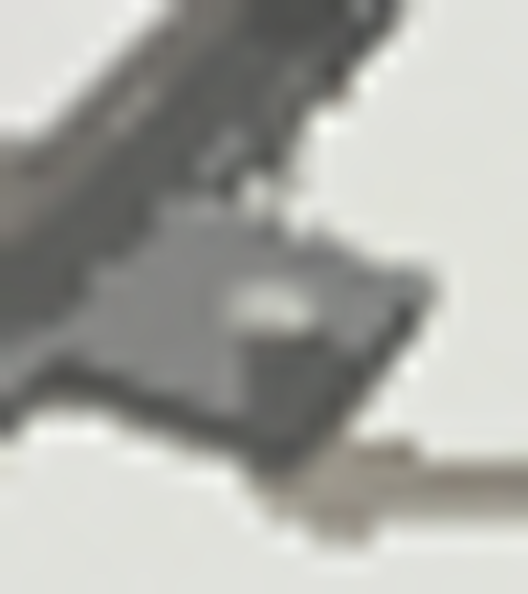

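View pics/s29_z.png

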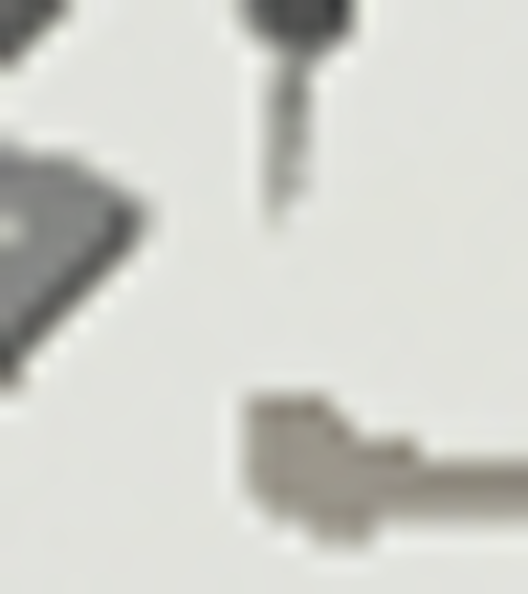

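Run:
```python
from h import *
s=load('s30')
print(px2w(s,cpx([(268,303)],316,218,22),.01),px2w(s,cpx([(275,222)],316,218,22),.028),px2w(s,cpx([(275,232)],316,218,22),.028))
```

```text
[[ 0.50049264 -0.30038626  0.01      ]] [[ 0.4969489  -0.30144868  0.028     ]] [[ 0.49453615 -0.30242136  0.028     ]]
```

Call:
send_rows:
  motion:
    - [[0, 0, 0, 0], [0, 0, 0, 0], [0, 0, 0, 0], [0, -0.03, 0, 0], [0, -0.08, 0, 0], [0, -0.13, 0, 0], [0, -0.17, 0, 0], [0, -0.17, 0, 0]]
  gripper: 0.5

```text
time: 37.2
tool_pos: [0.4474, -0.1691, 0.2289]
tool_rot: [-1.558, -0.003, -1.656]
contact_force: [-0.0, 0.0, 0.3]
opening: 0.046
```

```bash
python3 go.py .52 -.17 .24 -.09
```

```text
at [ 0.4474 -0.1691  0.2289] yaw -1.6565 rot [-1.558 -0.003 -1.656] row [-0.0053 -0.0111  0.0725] twist -89.75 F [-0.03  0.05  0.35] t 37.2 open 0.046
```

Call:
send_rows:
  motion:
    - [[-0.005, -0.011, 0.03, -8], [-0.005, -0.011, 0.06, -17], [-0.005, -0.011, 0.0725, -25], [-0.005, -0.011, 0.0725, -34], [-0.005, -0.011, 0.0725, -42], [-0.005, -0.011, 0.0725, -51], [-0.005, -0.011, 0.0725, -59], [-0.005, -0.011, 0.0725, -68]]

```text
time: 38.0
tool_pos: [0.5196, -0.1703, 0.2396]
tool_rot: [-1.569, -0.012, -0.471]
contact_force: [0.3, 0.5, -0.3]
opening: 0.046
```

Call:
send_rows:
  motion:
    - [[0, 0, 0, -8], [0, 0, 0, -16], [0, 0, 0, -22], [0, 0, 0, -22], [0, 0, 0, -22]]

```text
time: 38.5
tool_pos: [0.5194, -0.1703, 0.2389]
tool_rot: [-1.573, -0.011, -0.09]
contact_force: [-0.2, 0.2, -0.3]
opening: 0.046
```

```bash
python3 -c "
from h import *
st();save('wrist','w31');save('top','t31');crop('t31',225,145,405,235,4)"
```

```text
time 38.5
tool_pos [ 0.5194 -0.1703  0.2389]
tool_rot [-1.5733 -0.0107 -0.09  ]
contact_force [-0.1796  0.2063 -0.2515]
opening 0.046
qpos [-4.5800e-01  3.8600e-01  1.4943e+00  1.6000e-03  1.2503e+00 -1.9393e+00]
```

View pics/w31.png

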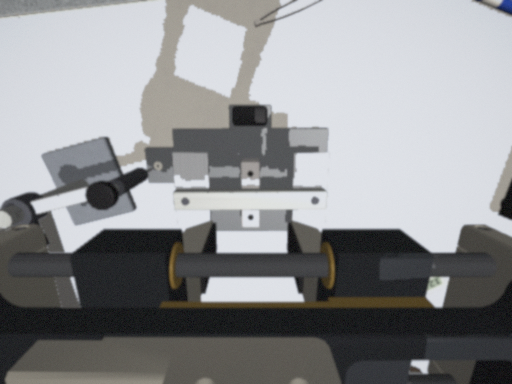

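View pics/t31_c225_145.png

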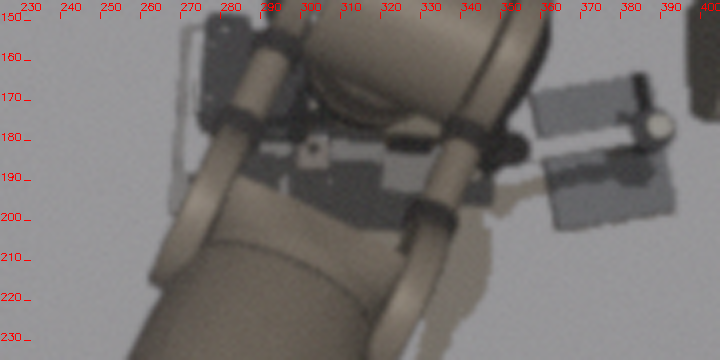

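Perfect view: mark near (157,166), needle beside it. Enlarge.

```bash
python3 -c "
from h import *
crop('w31',80,140,185,215,7)"
```

```text
(no output)
```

View pics/w31_c80_140.png

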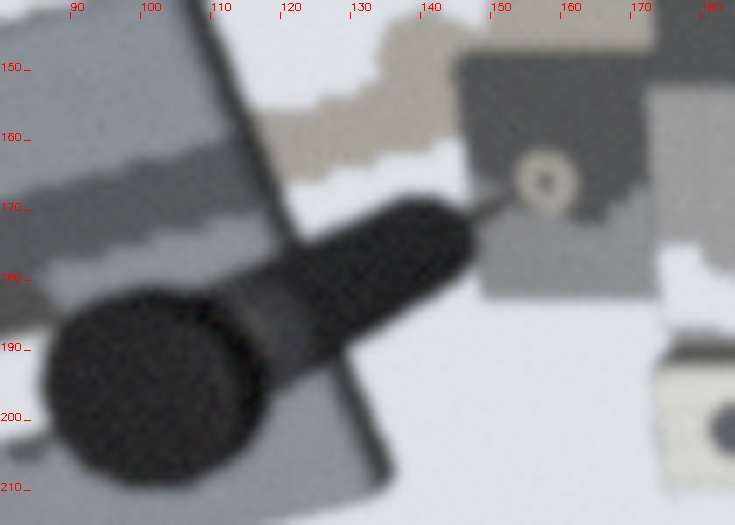

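Run:
```python
from h import *
c=load('w31');f=lambda a:cpx(a,80,140,7)
m=px2w(c,f([(545,181)]),.01)[0];k=px2w(c,f([(155,388)]),.156)[0];t=px2w(c,f([(508,203),(515,200)]),.028)
print("mark",m,"knob",k,"tip",t)
for N in ([k[0],k[1]],m[:2],m[:2]+[.003,0],m[:2]+[-.003,0],m[:2]+[0,.003],m[:2]+[0,-.003]):
    P=[[N[0],N[1],z] for z in(.156,.066,.028,.01)]
    print(np.round(N,4),np.round((w2px(c,P)+.5-[80,140])*7-.5).tolist())
```

```text
mark [ 0.50112146 -0.3003306   0.01      ] knob [ 0.49924448 -0.29736224  0.156     ] tip [[ 0.50182758 -0.30127352  0.028     ]
 [ 0.50137863 -0.29984058  0.028     ]]
[ 0.4992 -0.2974] [[155.0, 388.0], [446.0, 231.0], [526.0, 188.0], [558.0, 170.0]]
[ 0.5011 -0.3003] [[135.0, 405.0], [431.0, 243.0], [512.0, 199.0], [545.0, 181.0]]
[ 0.5041 -0.3003] [[141.0, 428.0], [435.0, 260.0], [515.0, 214.0], [548.0, 196.0]]
[ 0.4981 -0.3003] [[129.0, 381.0], [427.0, 226.0], [509.0, 183.0], [542.0, 166.0]]
[ 0.5011 -0.2973] [[159.0, 403.0], [448.0, 242.0], [528.0, 197.0], [560.0, 180.0]]
[ 0.5011 -0.3033] [[111.0, 407.0], [414.0, 245.0], [497.0, 200.0], [530.0, 182.0]]
```

```bash
python3 go.py .4995 -.299 .20 -.09
```

```text
at [ 0.5195 -0.1703  0.2392] yaw -0.0891 rot [-1.574 -0.011 -0.089] row [-0.0085  0.0392 -0.1299] twist 0.05 F [-0.53  0.22 -0.23] t 38.6 open 0.0458
```

Call:
send_rows:
  motion:
    - [[-0.0085, 0, -0.04, 0], [-0.0085, 0, -0.08, 0], [-0.0085, 0, -0.12, 0], [-0.0085, 0, -0.13, 0], [-0.0085, 0, -0.13, 0], [-0.0085, 0.025, -0.13, 0], [-0.0085, 0.035, -0.13, 0], [-0.0085, 0.035, -0.13, 0]]
  gripper: 0

```text
time: 39.4
tool_pos: [0.4993, -0.2973, 0.2029]
tool_rot: [-1.571, -0.008, -0.088]
contact_force: [-0.1, 0.1, -0.2]
opening: 0.0002
```

```bash
python3 go.py .4995 -.299 .182 -.09; python3 -c "
from h import *
save('scene','s32');crop('s32',270,130,400,250,6);save('top','t32');crop('t32',225,145,405,235,4)"
```

```text
at [ 0.4993 -0.2973  0.2029] yaw -0.0882 rot [-1.571 -0.008 -0.088] row [ 0.0003  0.0209 -0.0017] twist 0.1 F [-0.08  0.08 -0.24] t 39.4 open 0.0002
```

View pics/s32_c270_130.png

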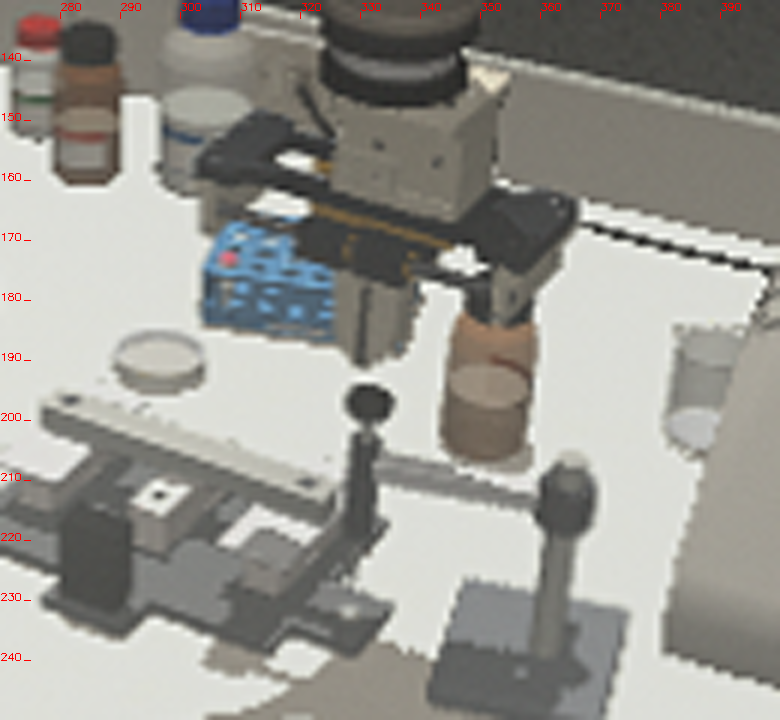

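View pics/t32_c225_145.png

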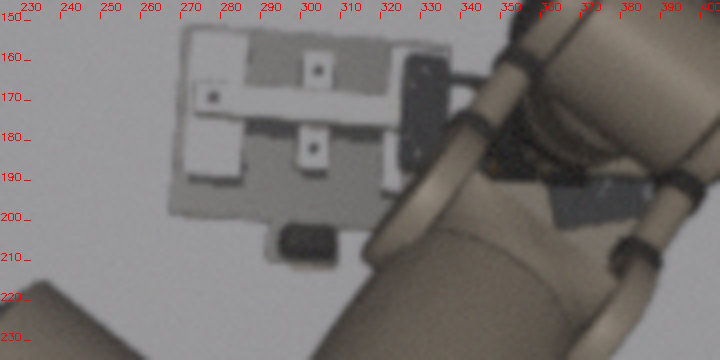

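Call:
send_rows:
  motion:
    - [[0, 0.01, -0.001, 0], [0, 0.018, -0.001, 0], [0, 0.023, -0.001, 0], [0, 0.028, -0.001, 0], [0, 0.032, -0.001, 0], [0, 0.035, -0.001, 0], [0, 0.0355, -0.001, 0], [0, 0.0355, -0.001, 0]]

```text
time: 40.3
tool_pos: [0.5005, -0.2995, 0.1696]
tool_rot: [-1.573, -0.011, -0.088]
contact_force: [-1.7, 1.9, 4.3]
opening: 0.0007
```

```bash
python3 go.py .4995 -.299 .166 -.09; python3 -c "
from h import *
save('scene','s33');crop('s33',270,130,400,250,6)"
```

```text
at [ 0.5005 -0.2995  0.1696] yaw -0.0882 rot [-1.573 -0.011 -0.088] row [-0.001   0.0036  0.0004] twist 0.1 F [-1.68  1.94  4.25] t 40.3 open 0.0007
```

View pics/s33_c270_130.png

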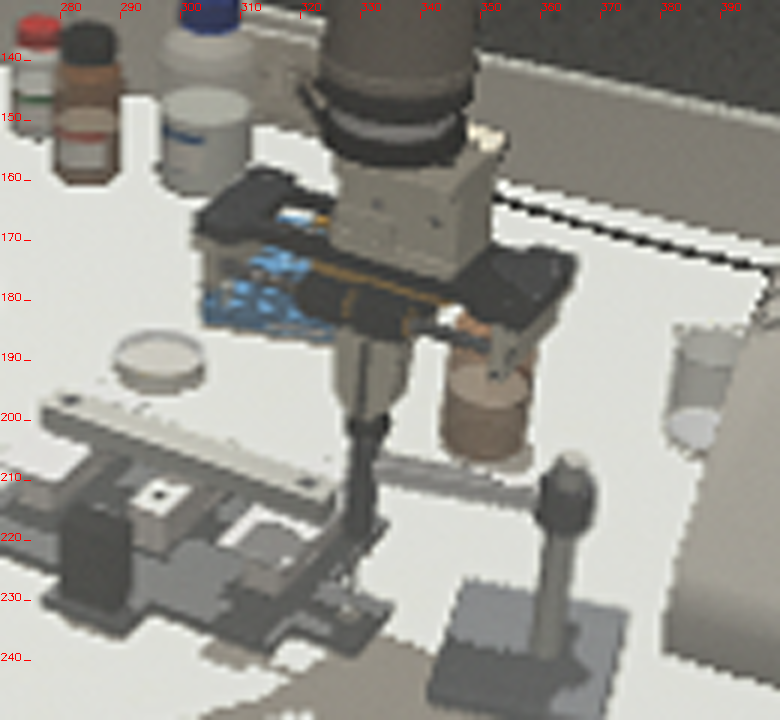

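Tip at 0.1446 (about 11–12 mm travel). Press the rest.

Call:
send_rows:
  motion:
    - [[0, 0.002, 0, 0], [0, 0.004, 0, 0], [0, 0.0055, 0, 0], [0, 0.0055, 0, 0], [0, 0.0055, 0, 0], [0, 0.0055, 0, 0]]

```text
time: 40.95
tool_pos: [0.5008, -0.2997, 0.166]
tool_rot: [-1.575, -0.013, -0.088]
contact_force: [-4.3, 3.2, 14.5]
opening: 0.0005
```

Call:
send_rows:
  motion:
    - [[0, -0.004, 0, 0], [0, -0.012, 0, 0], [0, -0.025, 0, 0], [0, -0.05, 0, 0], [0, -0.075, 0.03, 0], [0.01, -0.075, 0.08, 0], [0.02, -0.075, 0.13, 0], [0.02, -0.075, 0.13, 0]]

```text
time: 41.75
tool_pos: [0.5325, -0.1668, 0.2417]
tool_rot: [-1.573, -0.015, -0.083]
contact_force: [-1.2, -0.2, -0.9]
opening: 0.0007
```

```bash
python3 -c "
from h import *
st();save('wrist','w34');crop('w34',80,140,185,215,7);save('scene','s34');crop('s34',230,160,400,270,4)"
```

```text
time 41.75
tool_pos [ 0.5325 -0.1668  0.2417]
tool_rot [-1.5733 -0.0146 -0.0829]
contact_force [-1.2287 -0.2308 -0.9   ]
opening 0.0007
qpos [-0.4423  0.4025  1.4606  0.0029  1.264  -1.931 ]
```

View pics/w34.png

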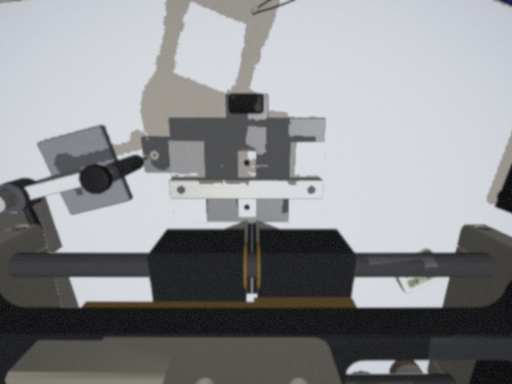

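View pics/s34_c230_160.png

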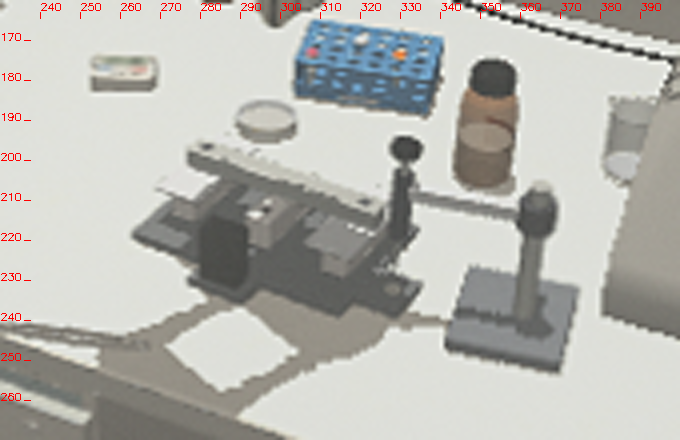

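View pics/w34_c80_140.png

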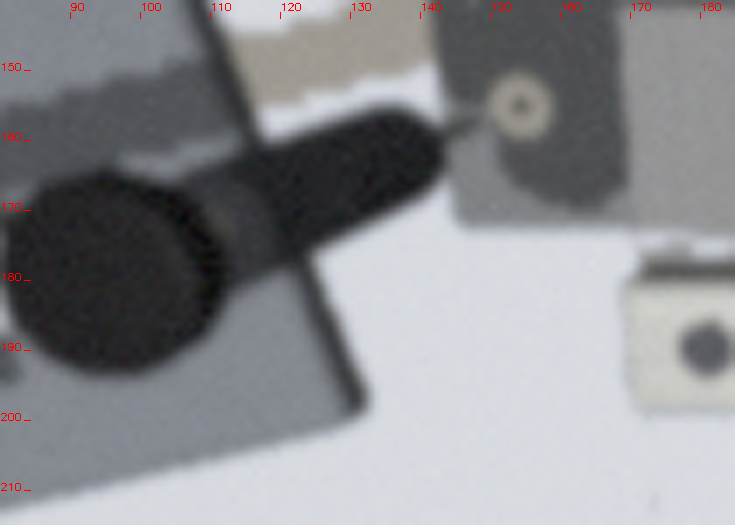

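Call:
send_rows:
  motion:
    - [[0, -0.03, 0.05, 0], [0, -0.05, 0.1, 0], [0, -0.05, 0.1, 0], [0, -0.05, 0.1, 0]]

```text
time: 42.25
tool_pos: [0.54, -0.0709, 0.2918]
tool_rot: [-1.576, -0.016, -0.084]
contact_force: [-0.2, -0.8, -0.4]
opening: 0.0004
```

Run:
```python
from h import *
c=load('w34');f=lambda a:cpx(a,80,140,7)
m=px2w(c,f([(521,106)]),.01)[0];print("mark",m,"knob",px2w(c,f([(117,273)]),.156)[0],"tip",px2w(c,f([(485,122)]),.028))
print(w2px(c,[[m[0],m[1],.028],[m[0],m[1],.066]])@np.eye(2)*7-[80*7,140*7])
save('wrist','w35');save('scene','s35');crop('s35',230,160,400,270,4)
```

```text
mark [ 0.50129628 -0.29998685  0.01      ] knob [ 0.49955614 -0.29671052  0.156     ] tip [[ 0.50152532 -0.30039221  0.028     ]]
[[483.88700277 117.61221528]
 [399.49762639 153.77442507]]
```

View pics/s35_c230_160.png

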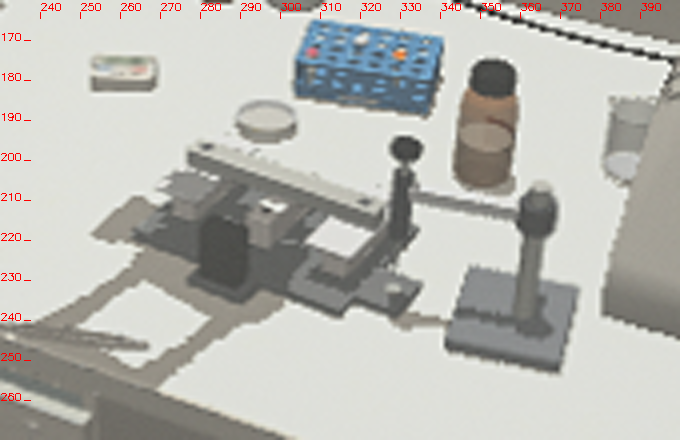

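View pics/w35.png

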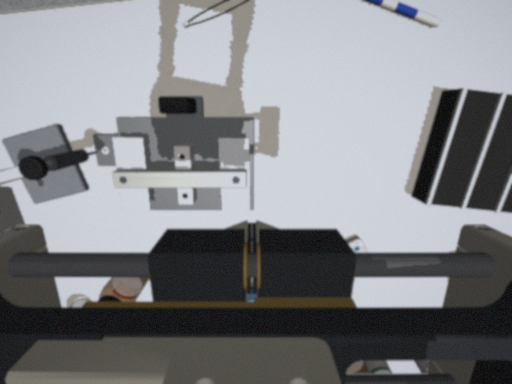

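```bash
python3 -c "
from h import *
print(hand_in())"
```

```text
the job is handed in; nothing more can be done
None
```

The job is finished and handed in at about 42 s of the 208 s allowed; the hand-in reports no verdict.

- **Coupons:** There were two on the ledge. I slid both out to about 32 mm of overhang. Their ends were then too close together for a finger to fit between, so I pushed the middle one back, placed the first, and slid the middle one out again. They lie on the two outer rests, and in the wrist pictures each is within about 2 mm of its rest's centre.
- **Bar:** It started too close to the needle stand to grip at its middle, so I shifted it 60 mm sideways and gripped it again. It lies flat across both coupons, within a few mm of centre.
- **Carrier:** I slid it along the worktop by its grip block, without lifting it, until the spot was under the needle, then let go.
- **Plunger:** I pressed it to its stop. The tool reached 15 mm of travel and the force rose to 14.5 N.

**Last checks:** After the press, the wrist camera put the needle tip about 0.5 mm from the spot. Other estimates disagreed with that. The knob's position suggested up to about 4 mm, and one thin reading of the tip in the scene camera suggested up to about 6 mm, right at the limit. I trusted the close wrist view. The plunger was back up, the stand showed no sign of having moved, and the load was undisturbed. The arm was clear of everything.

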